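# Crust reading on the turning bread display

### The arm

A 6-joint arm with a two-finger parallel gripper is mounted at the origin on the work surface. World frame = base frame: x ahead of the robot, y to its left, z up, the work surface at z = 0. Lengths are in m, angles in degrees, forces in N, time in s.
With the tool pointing down it reaches from about 0.375 to 0.75 m from the base axis. Payload 9 kg.
Tool frame: the origin (TCP) lies at the very end of the fingers, on their centre line; the grasp point (between the pads) lies 19 mm behind it; y points along the fingers, z is the direction in which the jaws open and shut, and the axes are right-handed (so a half turn about y gives the same grasp; the last joint's range is limited). The gripper opens to 85 mm and grips with 20 to 120 N. Pads are 22 mm wide; open, the fingers measure 114 mm over their backs; the gripper's body (76 mm by 85 mm) begins 54 mm behind the grasp point. The pads swing forward as they close: fully open they stand 13 mm farther back than shut.
Start: joints at [-78.765, 5.964, 5.575, 89.605, 0, 77.527], TCP at [0.241, -0.549, 0.231] pointing down, gripper open.
Joint ranges: [-171.21, 171.21], [-48.23, 106.86], [-62.78, 66.21], [-105.2, 120.99], [-86.42, 89.51], [-180, 180]. Speed limits (degrees/s): [127.2, 127.2, 147.25, 180, 180, 180].

### API

Orientations are given as a 3x3 rotation matrix whose columns are the frame's x, y, z axes.
In Python, from plant import readout, optics, arm gives the robot as it stands.
- The arm moves only by the tool servo_tool, never from a script. Its argument "plan" is a list of rows, each an object with "jaw": the closure, from -1 (fully open) to 1 (shut); "translation": the shift along the tool's x, y, z in m, a list of three; "delta_rot": the turn, a rotation vector about the tool's x, y, z in rad, a list of three. A call has exactly 8 rows; each row is the pose to reach, as a shift and turn from the pose commanded when the call began, along the tool's axes at that moment; what a row does not reach only later rows make up. A row lasts 1/12 s, in which the tool goes at most 41.7 mm and 7.16 degrees, less where a joint would pass 70% of its speed; a pose out of reach is approached as far as the arm can. A call with a gripper value outside its range is refused whole. The fingers move at their own pace and stop on an object; "squeeze" is the grip in N (left out, the last holds). Time passes only in rows, so rows that repeat a pose let the fingers close, or fill a call up. It gives the time, the measured TCP pose, the force and the opening at its end, in the units of the state.
- readout.get_state(): the state, without advancing time (a new reading comes with each control period).
- optics.grab_frame(name): name is "side" or "top"; returns (picture, depth): 480x640x3 uint8, red, green, blue; 480x640 float32, m along the optical axis (not along the pixel's ray), 0 where there is no reading.
- optics.camera_model(name): a dict with "camera_matrix" (3x3 intrinsics, pixels), "k1" (the pictures are not rectified: a ray, as slopes to the right and down, at radius r is drawn at 1 + k1 r^2 times it, then the intrinsics apply), "extrinsics" (4x4, takes a point from world to camera coordinates). Camera axes: x right, y down, z forward; pixel columns grow to the right and rows downward; lengths in m; the calibration is good to about 2 mm. A picture is of the moment at which its call begins. camera_model takes no time and is no camera call.
- arm.hand_in(): hands the job in, once; it reports no verdict.
The state is a dict: "clock": time; "qpos": joint angles; "qd": joint speeds; "joint_torque": joint torques, N m; "tool_pos": TCP position; "eef_rot": TCP orientation; "ft_force": force on the tool from outside, world axes, zero at the start; "torque": the same for the moment, N m; "width": finger opening in m.
Only numpy, scipy, OpenCV 4.12 (cv2) and the standard library are available. Lean on these libraries where they do the work, as an engineer would, in place of code of your own. Each camera call takes 0.05 s, during which the arm holds its last target.

### The job

The crust-colour meter averages out the shop's lights by reading a loaf while the bread display turns. Set the display turning by one of its posts, either way round, about one turn in six seconds (never whirling), and let it run freely; while it still turns, hold the meter upright with its lens about 3 to 4 cm above the middle of the round loaf, travelling along with it for at least five seconds on end without touching bread or display. Then stand the meter back in its stand and let go; do not push or shift the loaves, and leave everything else on the counter alone.

Things in the scene. Friction and masses are not known exactly. Their poses are not given: they have to be found in the camera images.
- carousel_base: fixed foot of the revolving bread display, a turned dark-wood disc 230 mm across and 28 mm high; origin on the counter (z = 0) on the turning axis, which is vertical. The starting yaw is arbitrary.
- carousel (a joint): turning angle of the deck about its foot (rad), growing counter-clockwise seen from above, no stops, 0 at the start, not wrapped. Nominal: deck 1.6 kg, inertia with the loaves about 0.038 kg m2, bearing friction 0.001 N m constant plus 0.002 N m s/rad: left alone at 1 rad/s it loses roughly a third of its speed in 5 s. Mass and friction vary somewhat.
- deck (a point): centre of the deck's upper face, on the axis, 42 mm above the counter; turns with the deck, z up. The deck is a pale wooden tray 340 mm across, rim 6 mm thick, rim top 54 mm above the counter. Three loaves lie on it, middles about 100 mm from the axis, 120 degrees apart; between them stand three dark posts.
- post0 (a point): top of one of the three upright posts on the deck: post 20 mm thick with a ball end 28 mm across centred 14 mm below this point, which is 165 mm above the counter, 152 mm from the axis and midway between two loaves; the post rises from the deck. The posts are 120 degrees apart and turn with the deck.
- post1 (a point): top of one of the three upright posts on the deck: post 20 mm thick with a ball end 28 mm across centred 14 mm below this point, which is 165 mm above the counter, 152 mm from the axis and midway between two loaves; the post rises from the deck. The posts are 120 degrees apart and turn with the deck.
- post2 (a point): top of one of the three upright posts on the deck: post 20 mm thick with a ball end 28 mm across centred 14 mm below this point, which is 165 mm above the counter, 152 mm from the axis and midway between two loaves; the post rises from the deck. The posts are 120 degrees apart and turn with the deck.
- round_loaf: round domed loaf with a cross cut in its top, 108 mm across, 60 mm high, about 0.40 kg, lying loose on the deck; origin at the centre of its underside, z up. Which of the three loaf places it has varies.
- loaf_top (a point): top middle of the round loaf, 60 mm above its underside, 102 mm above the counter
- tin_loaf: dark brick-shaped loaf, 92 x 56 x 58 mm, about 0.42 kg, loose on the deck; origin at the centre of its underside
- ring_loaf: ring-shaped loaf, about 100 mm across, hole 28 mm, 36 mm high, about 0.30 kg, loose on the deck; origin at the centre of its underside
- meter: crust-colour meter, a grey upright wand 135 mm long, about 0.15 kg: a head 42 mm in diameter for the lowest 48 mm, tapering until 60 mm to a grip 29 mm in diameter that runs to the top; origin at the centre of its underside, z up along the wand. It starts standing in the stand.
- lens (a point): the meter's lens, at the centre of its underside (the same point as the meter's origin)
- stand: fixed black round stand for the meter on a flat plate: open cup 50 mm high, inner diameter 58 mm, widening over the top 14 mm to 74 mm at the rim, outer diameter 86 mm at the rim; its inner floor is 6 mm above the counter; origin on the counter at its middle
- jam_jar: jar 60 mm across, 85 mm high, a bystander; origin at its underside
- honey_jar: jar 56 mm across, 75 mm high, a bystander; origin at its underside
- card_block: price-card holder: wooden foot 35 x 80 x 18 mm with a blank upright card, 65 mm high in all, a bystander; origin at its underside
- mug: white mug 80 mm across, 90 mm high with a handle, a bystander; origin at its underside
- sample_bowl: bowl 120 mm across, 45 mm high, a bystander; origin at its underside
- butter_dish: white covered dish 100 x 75 mm, 65 mm high, a bystander; origin at its underside
Mind the look-alikes: they are no part of the job. What is shaped like the round_loaf but green is not meant. Leave any turquoise look-alike of the meter alone.

How it is judged:
By the outcome, as a careful person would: the job done as asked, in the order asked, and still so for the second after the job is handed in, with the robot touching nothing.
It also fails if it takes over 58 s, if anything falls off the work surface, if the arm or the gripper's body presses on something with over 40 N, if the wrist force passes 120 N, or if a joint passes its speed limit or range.

## Working session

There is one attempt and no reset: what is moved stays moved. The work goes in short steps, Python scripts to look and compute and a tool call to move; the robot and the scene stay as the last step left them, time stands still between calls to the robot, and variables do not carry over. Pictures are saved under pics/ and viewed, and the job is handed in when it is done.

Besides the shell and the picture viewer there is one more tool, called after "Request:" by a JSON object that holds its "api" and its "payload". servo_tool: Moves the arm, as the interface text tells. Its arguments: {"type":"object","properties":{"plan":{"type":"array","items":{"type":"object","properties":{"jaw":{"type":"number"},"translation":{"type":"array","items":{"type":"number"}},"delta_rot":{"type":"array","items":{"type":"number"}}}}},"squeeze":{"type":"number"}},"required":["plan"]}

```bash
mkdir -p pics; ls; python3 - <<'E'
from plant import readout, optics, arm
import cv2,numpy as np
s=readout.get_state();print(s)
for n in ("side","top"):
    im,d=optics.grab_frame(n); cv2.imwrite(f"pics/{n}0.png",im[:,:,::-1]); np.savez(f"pics/{n}0.npz",im=im,d=d)
    print(optics.camera_model(n))
print(readout.get_state()["clock"])
E
```

```text
pics
{'clock': 0.0, 'qpos': array([-7.87657613e+01,  5.99793929e+00,  5.52597827e+00,  8.96031762e+01,
       -7.47714942e-04,  7.75278164e+01]), 'qd': array([ 0.02973677, -0.04971476,  0.01154974,  0.07158848,  0.02435284,
       -0.00244605]), 'joint_torque': array([-2.50383655e-04, -5.56935096e+01,  5.03649795e+01,  1.71084126e-02,
       -3.09143716e-04,  1.66109652e-05]), 'tool_pos': array([ 0.24118031, -0.54903348,  0.23051887]), 'eef_rot': array([[-9.15617566e-01, -2.68285939e-04,  4.02050247e-01],
       [-4.02050246e-01,  1.28372107e-03, -9.15616706e-01],
       [-2.70473288e-04, -9.99999140e-01, -1.28326199e-03]]), 'ft_force': array([-0.2135132 ,  0.32213254, -0.53225341]), 'torque': array([-0.0186229,  0.0087551, -0.026897 ]), 'width': 0.08513752701577822}
{'camera_matrix': array([[603.15994191,   0.        , 329.60840245],
       [  0.        , 603.15994191, 231.4139493 ],
       [  0.        ,   0.        ,   1.        ]]), 'k1': -0.055922260484012866, 'extrinsics': array([[ 0.99550676, -0.09443771,  0.00691445, -0.48422002],
       [-0.06802393, -0.76404205, -0.64157033,  0.126728  ],
       [ 0.06587136,  0.63821725, -0.76703305,  1.790355  ],
       [ 0.        ,  0.        ,  0.        ,  1.        ]])}
{'camera_matrix': array([[585.41048028,   0.        , 321.71903978],
       [  0.        , 585.41048028, 249.69611674],
       [  0.        ,   0.        ,   1.        ]]), 'k1': 0.05788512199546415, 'extrinsics': array([[-0.0198228 , -0.99977736,  0.00723106,  0.03879746],
       [-0.99642756,  0.0191615 , -0.08224932,  0.50729252],
       [ 0.08209245, -0.00883564, -0.99658555,  1.63392548],
       [ 0.        ,  0.        ,  0.        ,  1.        ]])}
0.1
```

View pics/top0.png

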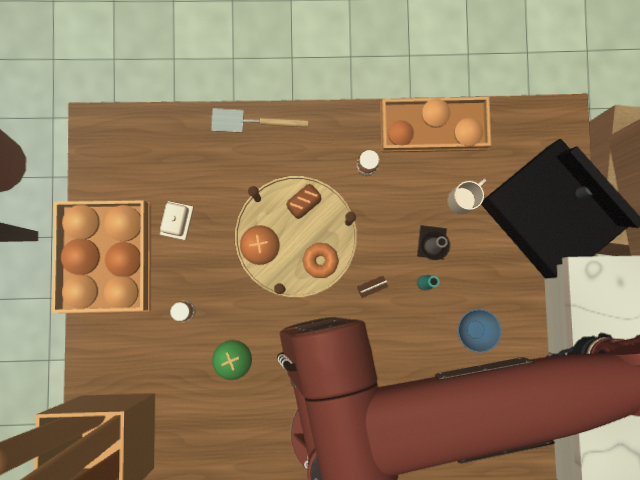

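View pics/side0.png

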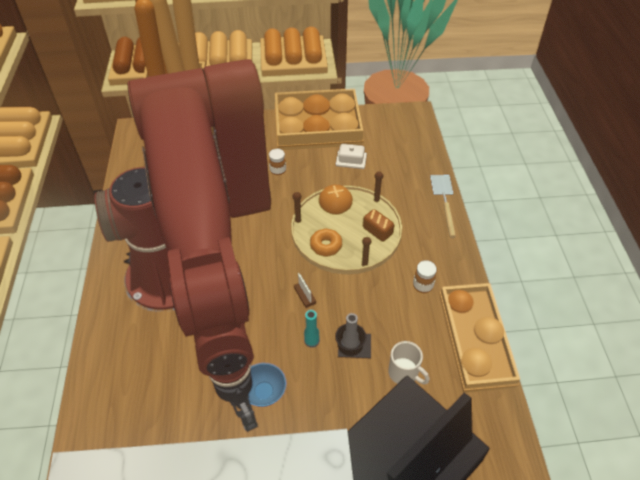

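The top view shows the display at about (296,237). The round loaf is orange-brown with a cross at (260,245), and the green look-alike is at (231,360). The grey meter stands in the black stand at (437,242), and the turquoise look-alike is at (428,283). I'll measure these and confirm them in a crop.

```bash
cat > h.py <<'E'
import numpy as np,cv2
from plant import optics
def cam(n):
    m=optics.camera_model(n); return m["camera_matrix"],m["k1"],m["extrinsics"]
def rays(n,uv):
    K,k1,E=cam(n)
    p=cv2.undistortPoints(np.asarray(uv,float).reshape(-1,1,2),K,np.array([k1,0,0,0,0.]))[:,0]
    return p
def world(n,uv,z):
    K,k1,E=cam(n); p=rays(n,uv); z=np.asarray(z,float).reshape(-1,1)
    c=np.hstack([p*z,z]); return (c-E[:3,3])@E[:3,:3]
def onplane(n,uv,h):
    K,k1,E=cam(n); p=rays(n,uv); d=np.hstack([p,np.ones((len(p),1))])@E[:3,:3]
    o=-E[:3,:3].T@E[:3,3]; return o+d*((h-o[2])/d[:,2])[:,None]
def proj(n,X):
    K,k1,E=cam(n); r,_=cv2.Rodrigues(E[:3,:3])
    return cv2.projectPoints(np.asarray(X,float).reshape(-1,1,3),r,E[:3,3],K,np.array([k1,0,0,0,0.]))[0][:,0]
def cloud(n,d):
    v,u=np.nonzero(d>0); W=world(n,np.c_[u,v],d[v,u]); out=np.full(d.shape+(3,),np.nan); out[v,u]=W; return out
E
python3 - <<'E'
from h import *
for n in("top","side"):
    f=np.load(f"pics/{n}0.npz");im,d=f["im"],f["d"];C=cloud(n,d);np.save(f"pics/{n}0c.npy",C)
    hsv=cv2.cvtColor(im,cv2.COLOR_RGB2HSV)
    P=dict(top=dict(deck=(296,237),loaf=(260,245),tin=(304,201),ring=(321,248),p_a=(253,191),p_b=(350,217),p_c=(279,289),meter=(441,240),turq=(432,281),jam=(369,158),mug=(465,198),honey=(180,311),card=(373,286),bowl=(479,330),butter=(175,219),counter=(400,350)),
     side=dict(loaf=(336,196),meter=(351,318),turq=(311,313),p_a=(378,176),p_b=(366,240),p_c=(297,196)))[n]
    for k,(u,v) in P.items(): print(n,k,np.round(C[v,u],4))
f=np.load("pics/top0.npz");im=f["im"]
a=cv2.resize(im[180:300,220:370],None,fx=4,fy=4,interpolation=cv2.INTER_CUBIC)
b=cv2.resize(im[220:300,400:460],None,fx=6,fy=6,interpolation=cv2.INTER_CUBIC)
cv2.imwrite("pics/crA.png",a[:,:,::-1]);cv2.imwrite("pics/crB.png",b[:,:,::-1])
E
```

```text
top deck [0.5433 0.1003 0.0409]
top loaf [0.5172 0.1951 0.1012]
top tin [0.6344 0.0749 0.1016]
top ring [0.5079 0.0313 0.0783]
top p_a [0.6531 0.2059 0.1606]
top p_b [ 0.5795 -0.0447  0.1662]
top p_c [0.3971 0.1416 0.1651]
top meter [ 0.5171 -0.2823  0.1454]
top turq [ 0.4107 -0.2564  0.1381]
top jam [ 0.7523 -0.1052  0.0879]
top mug [ 0.6494 -0.384   0.0092]
top honey [0.3451 0.4142 0.0761]
top card [ 0.4019 -0.109   0.0661]
top bowl [ 0.2744 -0.4077  0.0098]
top butter [0.5978 0.4327 0.0565]
top counter [ 0.222  -0.186   0.0011]
side loaf [0.5218 0.1731 0.1058]
side meter [ 0.5131 -0.2853  0.1389]
side turq [ 0.4129 -0.2571  0.1324]
side p_a [0.6505 0.1886 0.1657]
side p_b [ 0.5809 -0.0559  0.1656]
side p_c [0.4012 0.1299 0.1628]
```

View pics/crA.png

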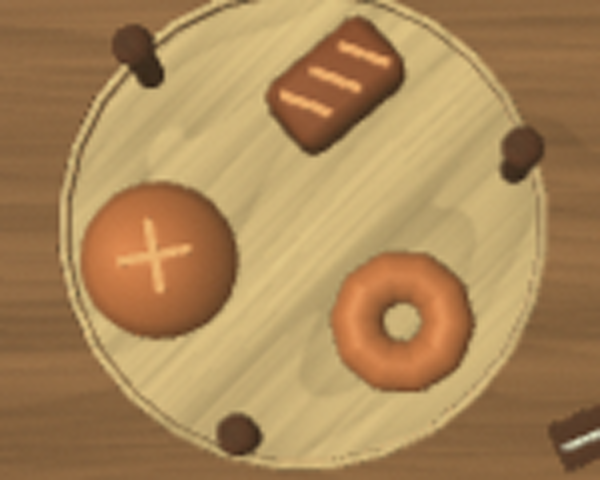

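View pics/crB.png

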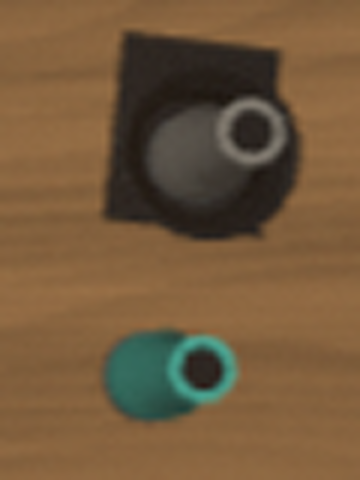

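```bash
python3 - <<'E'
from h import *
from scipy.optimize import least_squares
C=np.load("pics/top0c.npy");im=np.load("pics/top0.npz")["im"]
hsv=cv2.cvtColor(im,cv2.COLOR_RGB2HSV)
# posts: ball centre z=.151
uv=[(253.2,191.2),(350.4,217),(279.7,288.4)]
P=onplane("top",uv,.151);print("posts",P.round(4))
# circumcentre
A=2*(P[1:,:2]-P[0,:2]);b=(P[1:,:2]**2).sum(1)-(P[0,:2]**2).sum();c=np.linalg.solve(A,b);print("axis from posts",c,np.linalg.norm(P[:,:2]-c,axis=1))
print("angs",np.degrees(np.arctan2(P[:,1]-c[1],P[:,0]-c[0])))
# rim: points z .048-.06 around
m=(C[...,2]>.047)&(C[...,2]<.06)&(np.hypot(C[...,0]-.54,C[...,1]-.1)<.2)&(np.hypot(C[...,0]-.54,C[...,1]-.1)>.14)
Q=C[m];r=least_squares(lambda p:np.hypot(Q[:,0]-p[0],Q[:,1]-p[1])-p[2],[.54,.1,.165],loss="soft_l1",f_scale=.003);print("rim",r.x,len(Q))
D=C[(C[...,2]>.035)&(C[...,2]<.048)&(np.hypot(C[...,0]-.54,C[...,1]-.1)<.15)];print("deckz",D[:,2].mean())
# loaf mask
m=(C[...,2]>.055)&(np.hypot(C[...,0]-.517,C[...,1]-.195)<.075)&(hsv[...,1]>120)
Q=C[m&(np.hypot(C[...,0]-.517,C[...,1]-.195)<.065)]
def f(p): # ellipsoid-ish: fit paraboloid top
    return p[2]-p[3]*((Q[:,0]-p[0])**2+(Q[:,1]-p[1])**2)-Q[:,2]
k=Q[:,2]>.08;Q=Q[k];r=least_squares(f,[.517,.195,.1,8],loss="soft_l1",f_scale=.003);print("loaf",r.x,len(Q))
print("loaf cross px",onplane("top",[(258.7,244)],.102))
# meter top ring
print("meter top",onplane("top",[(400+252/6,220+131/6)],.141), "cup", onplane("top",[(400+212/6,220+150/6)],.05))
Cs=np.load("pics/side0c.npy")
for nm,c0 in (("top",C),("side",Cs)):
    m=(np.abs(c0[...,0]-.517)<.06)&(np.abs(c0[...,1]+.283)<.06)
    for lo,hi in((.13,.15),(.1,.13),(.045,.056),(.002,.02)):
        q=c0[m&(c0[...,2]>lo)&(c0[...,2]<hi)]
        if len(q): print(nm,lo,hi,len(q),q.min(0).round(4),q.max(0).round(4),q.mean(0).round(4))
# neighbours heights map
for k,x,y in(("turq",.41,-.257),("mug",.65,-.384),("jam",.745,-.105),("card",.4,-.109)):
    q=C[(np.hypot(C[...,0]-x,C[...,1]-y)<.07)&(C[...,2]>.02)];print(k,q.min(0).round(3),q.max(0).round(3))
E
```

```text
posts [[ 0.6544  0.2064  0.151 ]
 [ 0.5816 -0.0467  0.151 ]
 [ 0.3989  0.1407  0.151 ]]
axis from posts [0.54535787 0.10076692] [0.15181212 0.15181212 0.15181212]
angs [ 44.10321014 -76.19960357 164.75247213]
rim [0.54518093 0.10138342 0.16381897] 1108
deckz 0.04246186707938038
loaf [0.5219271  0.20038561 0.1041329  8.42557747] 1010
loaf cross px [[0.51986114 0.19851335 0.102     ]]
meter top [[ 0.51266052 -0.28564653  0.141     ]] cup [[ 0.51255889 -0.2864722   0.05      ]]
top 0.13 0.15 115 [ 0.4993 -0.3001  0.1307] [ 0.528  -0.2673  0.1497] [ 0.5133 -0.2829  0.1412]
top 0.1 0.13 25 [ 0.4994 -0.2817  0.1002] [ 0.5243 -0.2676  0.129 ] [ 0.5109 -0.2718  0.1143]
top 0.045 0.056 252 [ 0.4735 -0.3266  0.045 ] [ 0.555  -0.2407  0.056 ] [ 0.5144 -0.2817  0.05  ]
top 0.002 0.02 552 [ 0.4571 -0.3429  0.002 ] [ 0.5768 -0.2233  0.0199] [ 0.5201 -0.276   0.0061]
side 0.13 0.15 111 [ 0.4997 -0.3037  0.1301] [ 0.5286 -0.273   0.1469] [ 0.5135 -0.2893  0.1397]
side 0.1 0.13 67 [ 0.4999 -0.303   0.1001] [ 0.5265 -0.2842  0.1293] [ 0.5118 -0.2974  0.1149]
side 0.045 0.056 244 [ 0.4727 -0.3305  0.045 ] [ 0.5552 -0.2463  0.0558] [ 0.5148 -0.2914  0.0497]
side 0.002 0.02 481 [ 0.4575 -0.3428  0.002 ] [ 0.5769 -0.223   0.0199] [ 0.524  -0.3003  0.0065]
turq [ 0.391 -0.285  0.022] [ 0.48  -0.237  0.144]
mug [ 0.604 -0.453  0.02 ] [ 0.692 -0.334  0.1  ]
jam [ 0.719 -0.161  0.021] [ 0.799 -0.075  0.095]
card [ 0.378 -0.153  0.02 ] [ 0.428 -0.071  0.075]
```

The crops confirm both targets: the brown loaf with a cross is the round loaf, and the grey wand in the black stand is the meter. The measurements agree with the given sizes (post radius 151.8 mm, loaf 102 mm from the axis, meter top at 0.141 m). Next I'll write a row planner and work out the approach.

```bash
cat > pl.py <<'E'
import numpy as np,json,sys
from scipy.spatial.transform import Rotation as Rn
AX=np.array([.545,.101])
def Ryaw(psi): # tool z at angle psi, y down
    z=np.array([np.cos(psi),np.sin(psi),0]);y=np.array([0,0,-1.]);return np.c_[np.cross(y,z),y,z]
def load(): 
    c=json.load(open("cmd.json"));return np.array(c["p"]),c["psi"]
def orbit(th,r,z): return np.r_[AX+r*np.array([np.cos(th),np.sin(th)]),z]
def gen(P,psis,jaw,start=None):
    p0,s0=start or load();R=Ryaw(s0);out=[];pp,sp=p0,s0
    jaw=[jaw]*8 if np.isscalar(jaw) else jaw
    for p,s,j in zip(P,psis,jaw):
        t=np.round(R.T@(np.array(p)-p0),3);ry=round(-(s-s0),2)
        q=p0+R@t; 
        if np.linalg.norm(q-pp)>.0417 or abs(s0-ry-sp)>.125: print("!!limit",np.linalg.norm(q-pp),s0-ry-sp)
        pp,sp=q,s0-ry
        out.append(dict(jaw=j,translation=[float(x)+0. for x in t],delta_rot=[0,ry,0]))
    assert len(out)==8
    json.dump(dict(p=pp.tolist(),psi=sp),open("cmd.json","w"))
    print(json.dumps(out));print("end",pp.round(3),np.degrees(sp).round(1))
def line(a,b,n,s0=0,s1=1): # smoothstep positions 1..n
    u=np.arange(1,n+1)/n;u=u*u*(3-2*u);return [np.array(a)+(np.array(b)-a)*x for x in u]
E
python3 - <<'E'
from pl import *
p0=np.array([.241,-.549,.2305]);json.dump(dict(p=p0.tolist(),psi=np.radians(-66.3)),open("cmd.json","w"))
th=np.radians(-96);b=orbit(th,.152,.231)
P=[p0+(b-p0)*u for u in np.r_[np.array([.03,.09]),.09+.0.__class__(0)+.069*np.arange(1,14),1.]] 
P=P[:16];print([round(float(np.linalg.norm(P[i+1]-P[i])),4) for i in range(15)])
S=np.radians(-66.3+np.minimum(np.arange(1,17)*6.,60.3))
for i in (12,13,14,15): P[i]=P[i].copy()
P[13][2]=.215;P[14][2]=.19;P[15][2]=.165
gen(P[:8],S[:8],1); gen(P[8:],S[8:],1)
E
```

```text
[0.0346, 0.0397, 0.0397, 0.0397, 0.0397, 0.0397, 0.0397, 0.0397, 0.0397, 0.0397, 0.0397, 0.0397, 0.0397, 0.0397, 0.0075]
[{"jaw": 1, "translation": [-0.014, 0.0, -0.01], "delta_rot": [0, -0.1, 0]}, {"jaw": 1, "translation": [-0.042, 0.0, -0.031], "delta_rot": [0, -0.21, 0]}, {"jaw": 1, "translation": [-0.074, 0.0, -0.054], "delta_rot": [0, -0.31, 0]}, {"jaw": 1, "translation": [-0.106, 0.0, -0.078], "delta_rot": [0, -0.42, 0]}, {"jaw": 1, "translation": [-0.138, 0.0, -0.101], "delta_rot": [0, -0.52, 0]}, {"jaw": 1, "translation": [-0.17, 0.0, -0.125], "delta_rot": [0, -0.63, 0]}, {"jaw": 1, "translation": [-0.202, 0.0, -0.148], "delta_rot": [0, -0.73, 0]}, {"jaw": 1, "translation": [-0.234, 0.0, -0.172], "delta_rot": [0, -0.84, 0]}]
end [ 0.386 -0.297  0.23 ] -18.2
!!limit 0.04290687590584988 0.0
!!limit 0.04701063709417267 0.0
[{"jaw": 1, "translation": [-0.039, 0.0, 0.008], "delta_rot": [0, -0.1, 0]}, {"jaw": 1, "translation": [-0.078, 0.0, 0.016], "delta_rot": [0, -0.21, 0]}, {"jaw": 1, "translation": [-0.117, 0.0, 0.025], "delta_rot": [0, -0.21, 0]}, {"jaw": 1, "translation": [-0.156, 0.0, 0.033], "delta_rot": [0, -0.21, 0]}, {"jaw": 1, "translation": [-0.194, 0.0, 0.041], "delta_rot": [0, -0.21, 0]}, {"jaw": 1, "translation": [-0.233, 0.016, 0.049], "delta_rot": [0, -0.21, 0]}, {"jaw": 1, "translation": [-0.272, 0.041, 0.057], "delta_rot": [0, -0.21, 0]}, {"jaw": 1, "translation": [-0.28, 0.066, 0.059], "delta_rot": [0, -0.21, 0]}]
end [ 0.53  -0.05   0.164] -6.1
```

Request:
{"api": "servo_tool", "payload": {"plan": [{"jaw": 1, "translation": [-0.014, 0.0, -0.01], "delta_rot": [0, -0.1, 0]}, {"jaw": 1, "translation": [-0.042, 0.0, -0.031], "delta_rot": [0, -0.21, 0]}, {"jaw": 1, "translation": [-0.074, 0.0, -0.054], "delta_rot": [0, -0.31, 0]}, {"jaw": 1, "translation": [-0.106, 0.0, -0.078], "delta_rot": [0, -0.42, 0]}, {"jaw": 1, "translation": [-0.138, 0.0, -0.101], "delta_rot": [0, -0.52, 0]}, {"jaw": 1, "translation": [-0.17, 0.0, -0.125], "delta_rot": [0, -0.63, 0]}, {"jaw": 1, "translation": [-0.202, 0.0, -0.148], "delta_rot": [0, -0.73, 0]}, {"jaw": 1, "translation": [-0.234, 0.0, -0.172], "delta_rot": [0, -0.84, 0]}], "squeeze": 40}}

```text
clock: 0.77
tool_pos: [0.3868, -0.296, 0.231]
eef_rot: [[-0.307, -0.0, 0.952], [-0.952, 0.0, -0.307], [-0.0, -1.0, -0.0]]
ft_force: [0.9, -0.3, 0.1]
width: -0.0005
```

Request:
{"api": "servo_tool", "payload": {"plan": [{"jaw": 1, "translation": [-0.039, 0.0, 0.008], "delta_rot": [0, -0.1, 0]}, {"jaw": 1, "translation": [-0.078, 0.0, 0.016], "delta_rot": [0, -0.21, 0]}, {"jaw": 1, "translation": [-0.117, 0.0, 0.025], "delta_rot": [0, -0.21, 0]}, {"jaw": 1, "translation": [-0.156, 0.0, 0.033], "delta_rot": [0, -0.21, 0]}, {"jaw": 1, "translation": [-0.194, 0.0, 0.041], "delta_rot": [0, -0.21, 0]}, {"jaw": 1, "translation": [-0.233, 0.016, 0.049], "delta_rot": [0, -0.21, 0]}, {"jaw": 1, "translation": [-0.272, 0.041, 0.057], "delta_rot": [0, -0.21, 0]}, {"jaw": 1, "translation": [-0.28, 0.066, 0.059], "delta_rot": [0, -0.21, 0]}]}}

```text
clock: 1.43
tool_pos: [0.5318, -0.0467, 0.1659]
eef_rot: [[-0.104, 0.003, 0.995], [-0.995, -0.0, -0.104], [-0.0, -1.0, 0.003]]
ft_force: [0.6, -0.3, 0.3]
width: -0.0001
```

```bash
python3 - <<'E'
from pl import *
from plant import readout
s=readout.get_state();print(s["clock"],s["tool_pos"].round(4),np.degrees(np.arctan2(s["eef_rot"][1,2],s["eef_rot"][0,2])))
json.dump(dict(p=s["tool_pos"].tolist(),psi=float(np.arctan2(s["eef_rot"][1,2],s["eef_rot"][0,2]))),open("cmd.json","w"))
dt=1/12
th=np.radians(-96);w=0;T=[];Z=[]
# call 1: descend, slow approach; 
for i in range(24):
    if i<2: w=0
    elif i<8: w=.18
    else: w=min(w+.78*dt,1.12)
    th+=w*dt;T.append(th);Z.append(max(.122,.165-.021*(i+1)))
print(np.degrees(T).round(1))
for k in range(3):
    sl=slice(8*k,8*k+8);gen([orbit(t,.152,z) for t,z in zip(T[sl],Z[sl])],[t+np.pi/2 for t in T[sl]],1)
E
```

```text
1.4333 [ 0.5318 -0.0467  0.1659] -5.956226312604901
[-96.  -96.  -95.1 -94.3 -93.4 -92.6 -91.7 -90.8 -89.7 -88.2 -86.4 -84.3
 -81.9 -79.2 -76.1 -72.8 -69.1 -65.2 -60.9 -56.3 -51.4 -46.2 -40.9 -35.5]
[{"jaw": 1, "translation": [0.004, 0.022, -0.002], "delta_rot": [0, 0.0, 0]}, {"jaw": 1, "translation": [0.004, 0.043, -0.002], "delta_rot": [0, 0.0, 0]}, {"jaw": 1, "translation": [0.004, 0.044, 0.0], "delta_rot": [0, -0.01, 0]}, {"jaw": 1, "translation": [0.004, 0.044, 0.002], "delta_rot": [0, -0.03, 0]}, {"jaw": 1, "translation": [0.004, 0.044, 0.004], "delta_rot": [0, -0.04, 0]}, {"jaw": 1, "translation": [0.003, 0.044, 0.007], "delta_rot": [0, -0.06, 0]}, {"jaw": 1, "translation": [0.003, 0.044, 0.009], "delta_rot": [0, -0.07, 0]}, {"jaw": 1, "translation": [0.003, 0.044, 0.011], "delta_rot": [0, -0.09, 0]}]
end [ 0.542 -0.051  0.122] -0.8
[{"jaw": 1, "translation": [0.0, 0.0, 0.003], "delta_rot": [0, -0.02, 0]}, {"jaw": 1, "translation": [0.0, 0.0, 0.007], "delta_rot": [0, -0.05, 0]}, {"jaw": 1, "translation": [0.0, 0.0, 0.012], "delta_rot": [0, -0.08, 0]}, {"jaw": 1, "translation":
[... 332 characters left out ...]
elta_rot": [0, -0.31, 0]}]
end [ 0.59  -0.044  0.122] 17.0
[{"jaw": 1, "translation": [0.0, 0.0, 0.01], "delta_rot": [0, -0.07, 0]}, {"jaw": 1, "translation": [-0.002, 0.0, 0.021], "delta_rot": [0, -0.14, 0]}, {"jaw": 1, "translation": [-0.004, 0.0, 0.032], "delta_rot": [0, -0.21, 0]}, {"jaw": 1, "translation": [-0.007, 0.0, 0.044], "delta_rot": [0, -0.29, 0]}, {"jaw": 1, "translation": [-0.011, 0.0, 0.056], "delta_rot": [0, -0.38, 0]}, {"jaw": 1, "translation": [-0.016, 0.0, 0.068], "delta_rot": [0, -0.47, 0]}, {"jaw": 1, "translation": [-0.023, 0.0, 0.081], "delta_rot": [0, -0.56, 0]}, {"jaw": 1, "translation": [-0.032, 0.0, 0.092], "delta_rot": [0, -0.65, 0]}]
end [0.668 0.013 0.122] 54.2
```

Request:
{"api": "servo_tool", "payload": {"plan": [{"jaw": 1, "translation": [0.001, 0.02, 0.0], "delta_rot": [0, 0.0, 0]}, {"jaw": 1, "translation": [0.001, 0.042, 0.0], "delta_rot": [0, 0.0, 0]}, {"jaw": 1, "translation": [0.001, 0.042, 0.002], "delta_rot": [0, -0.01, 0]}, {"jaw": 1, "translation": [0.001, 0.042, 0.004], "delta_rot": [0, -0.03, 0]}, {"jaw": 1, "translation": [0.001, 0.042, 0.006], "delta_rot": [0, -0.04, 0]}, {"jaw": 1, "translation": [0.0, 0.042, 0.009], "delta_rot": [0, -0.06, 0]}, {"jaw": 1, "translation": [0.0, 0.042, 0.011], "delta_rot": [0, -0.07, 0]}, {"jaw": 1, "translation": [0.0, 0.042, 0.013], "delta_rot": [0, -0.09, 0]}]}}

```text
clock: 2.1
tool_pos: [0.5436, -0.052, 0.1245]
eef_rot: [[-0.016, 0.002, 1.0], [-1.0, -0.001, -0.016], [0.001, -1.0, 0.002]]
ft_force: [0.6, 0.1, 0.5]
width: 0.0
```

```bash
python3 - <<'E'
from h import *
from plant import readout
im,d=optics.grab_frame("side");cv2.imwrite("pics/side1.png",cv2.resize(im[150:300,240:440],None,fx=3.5,fy=3.5)[:,:,::-1])
print(readout.get_state()["tool_pos"],readout.get_state()["ft_force"])
E
```

```text
[ 0.54360384 -0.05195585  0.12420086] [-0.30213578  0.51999943 -0.10590298]
```

View pics/side1.png

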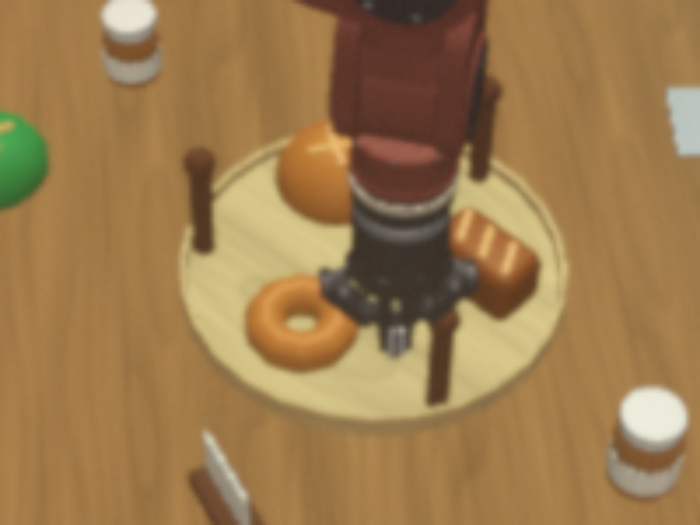

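Side view: the closed fingers at (397,335) stand just left of the post ball at (447,320), ready to push. I'll raise the tool 10 mm so the knuckles clear the ball, then push.

Request:
{"api": "servo_tool", "payload": {"plan": [{"jaw": 1, "translation": [0.0, -0.003, 0.003], "delta_rot": [0, -0.02, 0]}, {"jaw": 1, "translation": [0.0, -0.006, 0.007], "delta_rot": [0, -0.05, 0]}, {"jaw": 1, "translation": [0.0, -0.009, 0.012], "delta_rot": [0, -0.08, 0]}, {"jaw": 1, "translation": [-0.001, -0.01, 0.018], "delta_rot": [0, -0.11, 0]}, {"jaw": 1, "translation": [-0.002, -0.01, 0.024], "delta_rot": [0, -0.16, 0]}, {"jaw": 1, "translation": [-0.003, -0.01, 0.031], "delta_rot": [0, -0.2, 0]}, {"jaw": 1, "translation": [-0.005, -0.01, 0.039], "delta_rot": [0, -0.26, 0]}, {"jaw": 1, "translation": [-0.007, -0.01, 0.047], "delta_rot": [0, -0.31, 0]}]}}

```text
clock: 2.82
tool_pos: [0.5905, -0.0453, 0.1335]
eef_rot: [[0.293, 0.0, 0.956], [-0.956, -0.0, 0.293], [0.0, -1.0, 0.0]]
ft_force: [-0.5, -0.4, -0.1]
width: -0.0002
```

Request:
{"api": "servo_tool", "payload": {"plan": [{"jaw": 1, "translation": [0.0, 0.0, 0.01], "delta_rot": [0, -0.07, 0]}, {"jaw": 1, "translation": [-0.002, 0.0, 0.021], "delta_rot": [0, -0.14, 0]}, {"jaw": 1, "translation": [-0.004, 0.0, 0.032], "delta_rot": [0, -0.21, 0]}, {"jaw": 1, "translation": [-0.007, 0.0, 0.044], "delta_rot": [0, -0.29, 0]}, {"jaw": 1, "translation": [-0.011, 0.0, 0.056], "delta_rot": [0, -0.38, 0]}, {"jaw": 1, "translation": [-0.016, 0.0, 0.068], "delta_rot": [0, -0.47, 0]}, {"jaw": 1, "translation": [-0.023, 0.0, 0.081], "delta_rot": [0, -0.56, 0]}, {"jaw": 1, "translation": [-0.032, 0.0, 0.092], "delta_rot": [0, -0.65, 0]}]}}

```text
clock: 3.48
tool_pos: [0.6696, 0.012, 0.1332]
eef_rot: [[0.812, 0.0, 0.583], [-0.583, -0.0, 0.812], [0.0, -1.0, -0.0]]
ft_force: [-0.0, -0.7, -1.6]
width: -0.0001
```

```bash
cat > ang.py <<'E'
from h import *
from plant import readout
AX=np.array([.545,.101])
def look(name="top",tag=None):
    t=readout.get_state()["clock"];im,d=optics.grab_frame(name)
    if tag: cv2.imwrite(f"pics/{tag}.png",im[:,:,::-1])
    C=cloud(name,d);r=np.hypot(C[...,0]-AX[0],C[...,1]-AX[1])
    dark=im.max(2)<110
    m=(C[...,2]>.125)&(C[...,2]<.175)&(r>.132)&(r<.172)&dark
    th=np.degrees(np.arctan2(C[...,1]-AX[1],C[...,0]-AX[0]))
    n,lab,st,cen=cv2.connectedComponentsWithStats(m.astype(np.uint8))
    res=[]
    for i in range(1,n):
        if st[i,4]>=15:
            k=lab==i; q=C[k]; s=cen[i]
            P=onplane(name,[s],.151)[0]
            res.append((round(float(np.degrees(np.arctan2(P[1]-AX[1],P[0]-AX[0]))),1),round(float(np.hypot(*(P[:2]-AX))),4),int(st[i,4])))
    return t,res,im,C
E
python3 - <<'E'
from ang import *
from pl import *
for i in range(2):
    t,r,im,C=look("top","p%d"%i);print(t,r)
t,r,im,C=look("side","s0");print(t,r)
s=readout.get_state();print(s["clock"],s["tool_pos"],s["ft_force"])
E
```

```text
3.4833 [(95.1, 0.1523, 83)]
3.5333 [(98.5, 0.1521, 85)]
3.5833 [(103.1, 0.1381, 64), (-36.4, 0.1597, 41), (-134.3, 0.1603, 54)]
3.6333 [0.66898376 0.01255842 0.13304616] [-0.0363312  -1.11276604  0.17475803]
```

```bash
python3 - <<'E'
from pl import *
c,psi=load();a=np.array([c[0],c[1],.132]);print(a,psi)
json.dump(dict(p=a.tolist(),psi=psi),open("cmd.json","w"))
b=np.array([.513,-.286,.18]);L=np.linalg.norm((b-a)[:2])
u=np.cumsum([.02,.036,.04,.04,.04,.04,.04,.038,.026,.013,.005]);u=u/u[-1];print(L)
zz=[.145,.16,.175]+[.18]*5+[.172,.150,.125,.104,.097,.097,.097,.097]
P=[np.r_[(a+(b-a)*x)[:2],z] for x,z in zip(np.r_[u,[1]*5],zz)]
jaw=[1,1,1]+[-1]*10+[1]*3
gen(P[:8],[psi]*8,jaw[:8]);gen(P[8:],[psi]*8,jaw[8:])
E
```

```text
[0.66821947 0.01298793 0.132     ] 0.9460442398511235
0.33687811889014746
!!limit 0.04313930922024598 0.0
[{"jaw": 1, "translation": [0.003, -0.013, -0.02], "delta_rot": [0, -0.0, 0]}, {"jaw": 1, "translation": [0.008, -0.028, -0.055], "delta_rot": [0, -0.0, 0]}, {"jaw": 1, "translation": [0.014, -0.043, -0.095], "delta_rot": [0, -0.0, 0]}, {"jaw": -1, "translation": [0.02, -0.048, -0.134], "delta_rot": [0, -0.0, 0]}, {"jaw": -1, "translation": [0.026, -0.048, -0.174], "delta_rot": [0, -0.0, 0]}, {"jaw": -1, "translation": [0.031, -0.048, -0.213], "delta_rot": [0, -0.0, 0]}, {"jaw": -1, "translation": [0.037, -0.048, -0.252], "delta_rot": [0, -0.0, 0]}, {"jaw": -1, "translation": [0.043, -0.048, -0.29], "delta_rot": [0, -0.0, 0]}]
end [ 0.533 -0.247  0.18 ] 54.2
[{"jaw": -1, "translation": [0.003, 0.008, -0.026], "delta_rot": [0, -0.0, 0]}, {"jaw": -1, "translation": [0.005, 0.03, -0.038], "delta_rot": [0, -0.0, 0]}, {"jaw": -1, "translation": [0.006, 0.055, -0.043], "delta_rot": [0, -0.0, 0]}, {"jaw": -1, "translation": [0.006, 0.076, -0.043], "delta_rot": [0, -0.0, 0]}, {"jaw": -1, "translation": [0.006, 0.083, -0.043], "delta_rot": [0, -0.0, 0]}, {"jaw": 1, "translation": [0.006, 0.083, -0.043], "delta_rot": [0, -0.0, 0]}, {"jaw": 1, "translation": [0.006, 0.083, -0.043], "delta_rot": [0, -0.0, 0]}, {"jaw": 1, "translation": [0.006, 0.083, -0.043], "delta_rot": [0, -0.0, 0]}]
end [ 0.513 -0.286  0.097] 54.2
```

Request:
{"api": "servo_tool", "payload": {"plan": [{"jaw": 1, "translation": [0.003, -0.013, -0.02], "delta_rot": [0, 0, 0]}, {"jaw": 1, "translation": [0.008, -0.028, -0.055], "delta_rot": [0, 0, 0]}, {"jaw": 1, "translation": [0.014, -0.043, -0.095], "delta_rot": [0, 0, 0]}, {"jaw": -1, "translation": [0.02, -0.048, -0.134], "delta_rot": [0, 0, 0]}, {"jaw": -1, "translation": [0.026, -0.048, -0.174], "delta_rot": [0, 0, 0]}, {"jaw": -1, "translation": [0.031, -0.048, -0.213], "delta_rot": [0, 0, 0]}, {"jaw": -1, "translation": [0.037, -0.048, -0.252], "delta_rot": [0, 0, 0]}, {"jaw": -1, "translation": [0.043, -0.048, -0.29], "delta_rot": [0, 0, 0]}]}}

```text
clock: 4.3
tool_pos: [0.5314, -0.2501, 0.1816]
eef_rot: [[0.808, 0.0, 0.589], [-0.589, -0.001, 0.808], [0.001, -1.0, -0.0]]
ft_force: [0.6, 0.2, 0.7]
width: 0.0607
```

```bash
python3 - <<'E'
from ang import *
t,r,im,C=look("top","p3");print(t,r)
t,r,im,C=look("side","s3");print(t,r)
s=readout.get_state();print(s["clock"],s["tool_pos"],s["width"])
E
```

```text
4.3 [(29.2, 0.1526, 87), (-90.6, 0.1522, 79), (149.4, 0.152, 80)]
4.35 [(156.5, 0.1456, 68)]
4.4 [ 0.5303394  -0.25317487  0.18147068] 0.07458830371494853
```

View pics/s3.png

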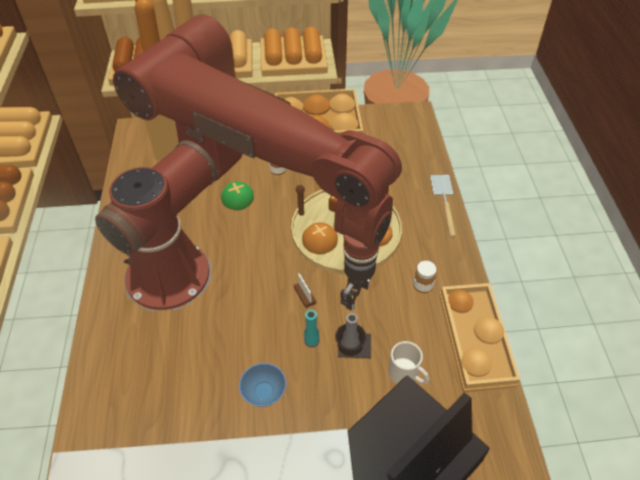

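The display turns at about 1.16 rad/s (5.4 s per turn) and runs freely, with the round loaf now at (319,237) in the side view. The open gripper at (350,295) is approaching the grey meter in its stand at (352,335). I'll go on and grasp it.

Request:
{"api": "servo_tool", "payload": {"plan": [{"jaw": -1, "translation": [0.003, 0.008, -0.026], "delta_rot": [0, 0, 0]}, {"jaw": -1, "translation": [0.005, 0.03, -0.038], "delta_rot": [0, 0, 0]}, {"jaw": -1, "translation": [0.006, 0.055, -0.043], "delta_rot": [0, 0, 0]}, {"jaw": -1, "translation": [0.006, 0.076, -0.043], "delta_rot": [0, 0, 0]}, {"jaw": 1, "translation": [0.006, 0.083, -0.043], "delta_rot": [0, 0, 0]}, {"jaw": 1, "translation": [0.006, 0.083, -0.043], "delta_rot": [0, 0, 0]}, {"jaw": 1, "translation": [0.006, 0.083, -0.043], "delta_rot": [0, 0, 0]}, {"jaw": 1, "translation": [0.006, 0.083, -0.043], "delta_rot": [0, 0, 0]}], "squeeze": 50}}

```text
clock: 5.07
tool_pos: [0.5135, -0.2868, 0.1001]
eef_rot: [[0.809, 0.002, 0.587], [-0.587, -0.002, 0.809], [0.002, -1.0, -0.0]]
ft_force: [0.5, -0.4, 0.7]
width: 0.0388
```

```bash
python3 - <<'E'
from ang import *
t,r,im,C=look("top","p4");print(t,r)
s=readout.get_state();print(s["clock"],s["tool_pos"],s["width"],s["ft_force"])
E
```

```text
5.0667 [(-42.7, 0.1527, 81), (77.1, 0.1523, 90), (-162.6, 0.1518, 76)]
5.1167 [ 0.51355677 -0.28689782  0.10019288] 0.03086316725219886 [ 0.27273166 -0.10595584 -0.04012696]
```

```bash
cat > mod.py <<'E'
import numpy as np
from scipy.integrate import solve_ivp
# post angle (unwrapped deg, the one starting 44.2), loaf = +60
DATA=[(3.483,95.1),(4.300,149.4),(5.067,197.3)]
def fit(data,t0):
    from scipy.optimize import least_squares
    def sim(p,ts):
        k=p[2]
        s=solve_ivp(lambda t,y:[y[1],-k*(.001+.002*y[1])/.038],(t0,max(ts)+1e-6),[p[0],p[1]],t_eval=ts,rtol=1e-7);return s.y
    ts=np.array([d[0] for d in data]);th=np.radians([d[1] for d in data])
    r=least_squares(lambda p:np.r_[sim(p,ts)[0]-th,(p[2]-1)*.02],[th[0],1.1,1])
    return r.x,lambda T:sim(r.x,np.asarray(T))
E
python3 - <<'E'
from mod import *; from pl import *; from ang import *
p,f=fit(DATA,3.483);print(p)
C=None
im=cv2.imread("pics/p4.png")[:,:,::-1]
hsv=cv2.cvtColor(np.ascontiguousarray(im),cv2.COLOR_RGB2HSV)
# predicted loaf px
thl=np.radians(197.3+60);X=orbit(thl,.1,.102);uv=proj("top",X)[0];print("pred loaf px",uv)
c=im[int(uv[1])-30:int(uv[1])+30,int(uv[0])-30:int(uv[0])+30];c=cv2.resize(np.ascontiguousarray(c),None,fx=8,fy=8);cv2.drawMarker(c,(int((uv[0]%1+30)*8),int((uv[1]%1+30)*8)),(0,0,255),0,30);cv2.imwrite("pics/c4.png",c[:,:,::-1])
t0=5.1167;dt=1/12
T=t0+dt*np.arange(1,25);th,w=f(T);th=th+np.radians(60)
a,psi=load();a=np.array(a);print(a)
i0,i1=3,24
T0=T[i0-1];T1=T[i1-1];D=T1-T0
e=orbit(th[-1],.1,0)[:2];ve=w[-1]*.1*np.array([-np.sin(th[-1]),np.cos(th[-1])])
ac=-w[-1]**2*.1*np.array([np.cos(th[-1]),np.sin(th[-1])])
A=np.array([[1,1,1],[3,4,5],[6,12,20]])
P=[]
co=np.linalg.solve(A,np.stack([e-a[:2],ve*D,ac*D*D]))
zz=[.097,.120,.155]+[.19,.225,.255,.275,.285]+[.285]*16
for i in range(24):
    s=max(0,(T[i]-T0)/D);P.append(np.r_[a[:2]+co[0]*s**3+co[1]*s**4+co[2]*s**5,zz[i]])
print(np.round(P,3)[::3],np.linalg.norm(np.diff(P,axis=0),axis=1).max(),"end th",np.degrees(th[-1]),w[-1])
for k in range(3): gen(P[8*k:8*k+8],[psi]*8,1)
E
```

```text
[1.65993736 1.19609633 1.01826725]
pred loaf px [331.27865952 241.45357827]
[ 0.51319333 -0.285771    0.097     ]
[[ 0.513 -0.286  0.097]
 [ 0.513 -0.285  0.19 ]
 [ 0.52  -0.268  0.275]
 [ 0.541 -0.212  0.285]
 [ 0.573 -0.123  0.285]
 [ 0.608 -0.025  0.285]
 [ 0.634  0.056  0.285]
 [ 0.644  0.104  0.285]] 0.035121864800215646 end th 371.8734239094158 0.8959684538125681
[{"jaw": 1, "translation": [0.0, 0.0, 0.0], "delta_rot": [0, -0.0, 0]}, {"jaw": 1, "translation": [0.0, -0.023, 0.0], "delta_rot": [0, -0.0, 0]}, {"jaw": 1, "translation": [0.0, -0.058, 0.0], "delta_rot": [0, -0.0, 0]}, {"jaw": 1, "translation": [0.0, -0.093, 0.0], "delta_rot": [0, -0.0, 0]}, {"jaw": 1, "translation": [-0.001, -0.128, 0.003], "delta_rot": [0, -0.0, 0]}, {"jaw": 1, "translation": [-0.002, -0.158, 0.008], "delta_rot": [0, -0.0, 0]}, {"jaw": 1, "translation": [-0.005, -0.178, 0.018], "delta_rot": [0, -0.0, 0]}, {"jaw": 1, "translation": [-0.009, -0.188, 0.033], "delta_rot": [0, -0.0, 0]}]
end [ 0.525 -0.254  0.285] 54.2
[{"jaw": 1, "translation": [-0.005, 0.0, 0.019], "delta_rot": [0, -0.0, 0]}, {"jaw": 1
[... 488 characters left out ...]
.234], "delta_rot": [0, -0.0, 0]}]
end [ 0.608 -0.025  0.285] 54.2
[{"jaw": 1, "translation": [-0.009, 0.0, 0.03], "delta_rot": [0, -0.0, 0]}, {"jaw": 1, "translation": [-0.018, 0.0, 0.057], "delta_rot": [0, -0.0, 0]}, {"jaw": 1, "translation": [-0.026, 0.0, 0.081], "delta_rot": [0, -0.0, 0]}, {"jaw": 1, "translation": [-0.033, 0.0, 0.1], "delta_rot": [0, -0.0, 0]}, {"jaw": 1, "translation": [-0.04, 0.0, 0.115], "delta_rot": [0, -0.0, 0]}, {"jaw": 1, "translation": [-0.046, 0.0, 0.126], "delta_rot": [0, -0.0, 0]}, {"jaw": 1, "translation": [-0.052, 0.0, 0.134], "delta_rot": [0, -0.0, 0]}, {"jaw": 1, "translation": [-0.057, 0.0, 0.139], "delta_rot": [0, -0.0, 0]}]
end [0.643 0.121 0.285] 54.2
```

View pics/c4.png

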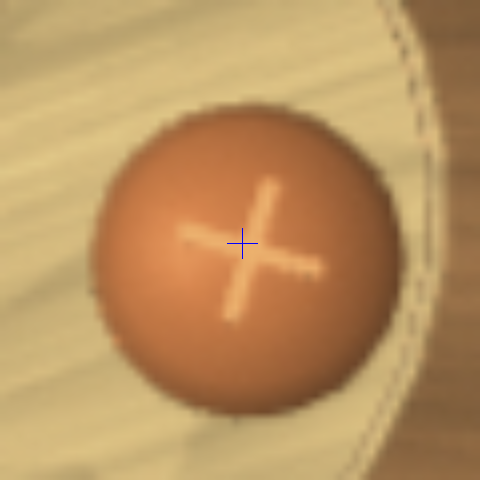

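The crop shows the cross centre about 1 px (roughly 2 mm) from the predicted mark, so the loaf rides with the deck. I'll lift the meter and join the loaf's path from above.

Request:
{"api": "servo_tool", "payload": {"plan": [{"jaw": 1, "translation": [0.0, 0.0, 0.0], "delta_rot": [0, 0, 0]}, {"jaw": 1, "translation": [0.0, -0.023, 0.0], "delta_rot": [0, 0, 0]}, {"jaw": 1, "translation": [0.0, -0.058, 0.0], "delta_rot": [0, 0, 0]}, {"jaw": 1, "translation": [0.0, -0.093, 0.0], "delta_rot": [0, 0, 0]}, {"jaw": 1, "translation": [-0.001, -0.128, 0.003], "delta_rot": [0, 0, 0]}, {"jaw": 1, "translation": [-0.002, -0.158, 0.008], "delta_rot": [0, 0, 0]}, {"jaw": 1, "translation": [-0.005, -0.178, 0.018], "delta_rot": [0, 0, 0]}, {"jaw": 1, "translation": [-0.009, -0.188, 0.033], "delta_rot": [0, 0, 0]}]}}

```text
clock: 5.78
tool_pos: [0.5254, -0.2554, 0.2907]
eef_rot: [[0.809, 0.004, 0.588], [-0.588, -0.004, 0.809], [0.005, -1.0, -0.001]]
ft_force: [1.1, 0.8, -1.7]
width: 0.0281
```

Request:
{"api": "servo_tool", "payload": {"plan": [{"jaw": 1, "translation": [-0.005, 0.0, 0.019], "delta_rot": [0, 0, 0]}, {"jaw": 1, "translation": [-0.012, 0.0, 0.043], "delta_rot": [0, 0, 0]}, {"jaw": 1, "translation": [-0.019, 0.0, 0.071], "delta_rot": [0, 0, 0]}, {"jaw": 1, "translation": [-0.028, 0.0, 0.101], "delta_rot": [0, 0, 0]}, {"jaw": 1, "translation": [-0.037, 0.0, 0.134], "delta_rot": [0, 0, 0]}, {"jaw": 1, "translation": [-0.047, 0.0, 0.168], "delta_rot": [0, 0, 0]}, {"jaw": 1, "translation": [-0.057, 0.0, 0.201], "delta_rot": [0, 0, 0]}, {"jaw": 1, "translation": [-0.067, 0.0, 0.234], "delta_rot": [0, 0, 0]}]}}

```text
clock: 6.45
tool_pos: [0.6084, -0.0239, 0.287]
eef_rot: [[0.809, 0.001, 0.587], [-0.587, -0.001, 0.809], [0.001, -1.0, 0.0]]
ft_force: [0.8, -1.1, -1.4]
width: 0.0277
```

Request:
{"api": "servo_tool", "payload": {"plan": [{"jaw": 1, "translation": [-0.009, 0.0, 0.03], "delta_rot": [0, 0, 0]}, {"jaw": 1, "translation": [-0.018, 0.0, 0.057], "delta_rot": [0, 0, 0]}, {"jaw": 1, "translation": [-0.026, 0.0, 0.081], "delta_rot": [0, 0, 0]}, {"jaw": 1, "translation": [-0.033, 0.0, 0.1], "delta_rot": [0, 0, 0]}, {"jaw": 1, "translation": [-0.04, 0.0, 0.115], "delta_rot": [0, 0, 0]}, {"jaw": 1, "translation": [-0.046, 0.0, 0.126], "delta_rot": [0, 0, 0]}, {"jaw": 1, "translation": [-0.052, 0.0, 0.134], "delta_rot": [0, 0, 0]}, {"jaw": 1, "translation": [-0.057, 0.0, 0.139], "delta_rot": [0, 0, 0]}]}}

```text
clock: 7.12
tool_pos: [0.6434, 0.1211, 0.2864]
eef_rot: [[0.81, 0.0, 0.587], [-0.587, -0.0, 0.81], [0.0, -1.0, -0.0]]
ft_force: [-0.6, 0.5, -1.2]
width: 0.028
```

```bash
python3 - <<'E'
from ang import *
from mod import *
s=readout.get_state();print(s["clock"],s["tool_pos"],s["width"],s["ft_force"])
p,f=fit(DATA,3.483)
for n in("top","side"):
    t,r,im,C=look(n,"q_"+n);print(t,r,"pred post",np.degrees(f([t])[0]))
print(readout.get_state()["clock"])
E
```

```text
7.1167 [0.6434204  0.121138   0.28639555] 0.02797697503337881 [-0.64519252  0.48160443 -1.17000423]
7.1167 [(-47.1, 0.1526, 79), (-164.2, 0.1526, 23)] pred post [311.87342391]
7.1667 [(74.4, 0.1402, 69), (-160.4, 0.1548, 71), (-47.8, 0.1586, 76)] pred post [314.43483107]
7.2167
```

View pics/q_side.png

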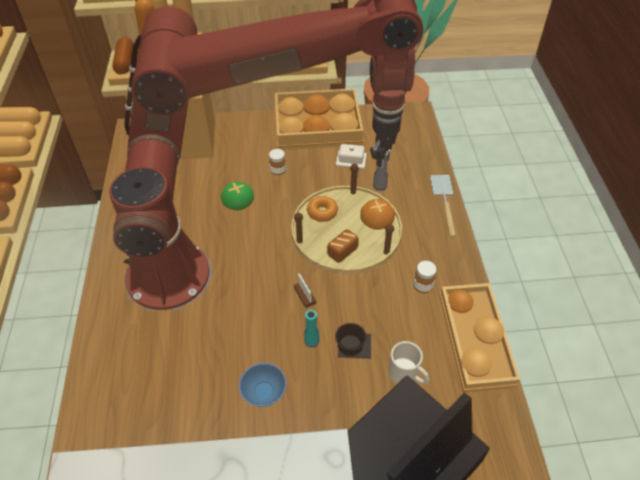

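View pics/q_top.png

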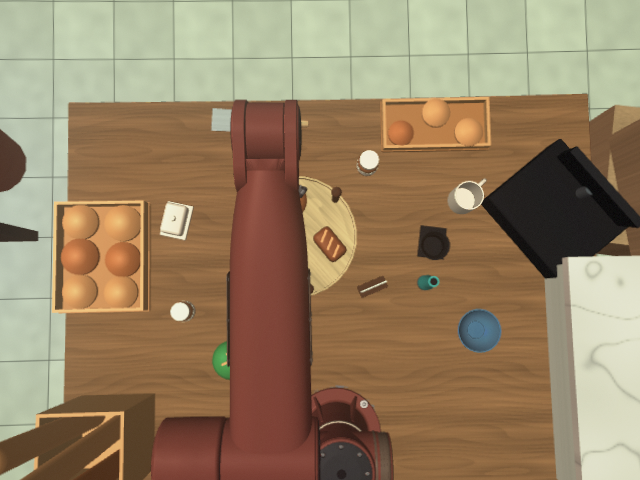

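The side view shows the meter upright at about (381,178), above the loaf at (377,213). The angle prediction agrees to 1°. Next I'll descend while following.

```bash
cat >> mod.py <<'E'
DATA.append((7.117,312.9))
E
cat > follow.py <<'E'
import sys
from mod import *; from pl import *
from plant import readout
def follow(zz,n=1,r=.1,off=60.0):
    p,f=fit(DATA,3.483);t0=readout.get_state()["clock"]
    T=t0+np.arange(1,8*n+1)/12;th,w=f(T);th=th+np.radians(off)
    print("k",p,"t0",t0,"w",w[0],w[-1],"end th",np.degrees(th[-1]))
    c,psi=load()
    for k in range(n):
        gen([orbit(th[i],r,zz[i]) for i in range(8*k,8*k+8)],[psi]*8,1)
E
python3 - <<'E'
from follow import *
follow([.282,.276,.268,.259,.25,.241,.234,.230]+[.230]*8,2)
from h import *
im,d=None,None
E
```

```text
k [1.66018405 1.19263704 0.96303548] t0 7.2167 w 0.8948923457074494 0.8092568036215546 end th 443.3365451615453
[{"jaw": 1, "translation": [-0.015, 0.003, 0.011], "delta_rot": [0, -0.0, 0]}, {"jaw": 1, "translation": [-0.021, 0.009, 0.015], "delta_rot": [0, -0.0, 0]}, {"jaw": 1, "translation": [-0.028, 0.017, 0.018], "delta_rot": [0, -0.0, 0]}, {"jaw": 1, "translation": [-0.035, 0.026, 0.021], "delta_rot": [0, -0.0, 0]}, {"jaw": 1, "translation": [-0.042, 0.035, 0.023], "delta_rot": [0, -0.0, 0]}, {"jaw": 1, "translation": [-0.049, 0.044, 0.025], "delta_rot": [0, -0.0, 0]}, {"jaw": 1, "translation": [-0.056, 0.051, 0.026], "delta_rot": [0, -0.0, 0]}, {"jaw": 1, "translation": [-0.063, 0.055, 0.026], "delta_rot": [0, -0.0, 0]}]
end [0.607 0.179 0.23 ] 54.2
[{"jaw": 1, "translation": [-0.007, 0.0, 0.0], "delta_rot": [0, -0.0, 0]}, {"jaw": 1, "translation": [-0.014, 0.0, 0.0], "delta_rot": [0, -0.0, 0]}, {"jaw": 1, "translation": [-0.021, 0.0, -0.001], "delta_rot": [0, -0.0, 0]}, {"jaw": 1, "translation": [-0.028, 0.0, -0.002], "delta_rot": [0, -0.0, 0]}, {"jaw": 1, "translation": [-0.034, 0.0, -0.004], "delta_rot": [0, -0.0, 0]}, {"jaw": 1, "translation": [-0.041, 0.0, -0.007], "delta_rot": [0, -0.0, 0]}, {"jaw": 1, "translation": [-0.047, 0.0, -0.009], "delta_rot": [0, -0.0, 0]}, {"jaw": 1, "translation": [-0.053, 0.0, -0.012], "delta_rot": [0, -0.0, 0]}]
end [0.557 0.201 0.23 ] 54.2
```

Request:
{"api": "servo_tool", "payload": {"plan": [{"jaw": 1, "translation": [-0.015, 0.003, 0.011], "delta_rot": [0, 0, 0]}, {"jaw": 1, "translation": [-0.021, 0.009, 0.015], "delta_rot": [0, 0, 0]}, {"jaw": 1, "translation": [-0.028, 0.017, 0.018], "delta_rot": [0, 0, 0]}, {"jaw": 1, "translation": [-0.035, 0.026, 0.021], "delta_rot": [0, 0, 0]}, {"jaw": 1, "translation": [-0.042, 0.035, 0.023], "delta_rot": [0, 0, 0]}, {"jaw": 1, "translation": [-0.049, 0.044, 0.025], "delta_rot": [0, 0, 0]}, {"jaw": 1, "translation": [-0.056, 0.051, 0.026], "delta_rot": [0, 0, 0]}, {"jaw": 1, "translation": [-0.063, 0.055, 0.026], "delta_rot": [0, 0, 0]}]}}

```text
clock: 7.88
tool_pos: [0.6071, 0.1779, 0.2299]
eef_rot: [[0.809, -0.001, 0.588], [-0.588, -0.0, 0.809], [-0.001, -1.0, -0.001]]
ft_force: [-0.7, -0.0, -1.6]
width: 0.0277
```

```bash
python3 - <<'E'
from ang import *
from mod import *
s=readout.get_state();print(s["clock"],s["tool_pos"],s["width"])
p,f=fit(DATA,3.483)
t,r,im,C=look("side","r_side");np.save("pics/rC.npy",C);print(t,r,"pred",np.degrees(f([t])[0]))
cv2.imwrite("pics/r_c.png",cv2.resize(im[90:290,270:430],None,fx=3,fy=3,interpolation=2)[:,:,::-1])
# meter: points near tool xy
q=C[(np.hypot(C[...,0]-s["tool_pos"][0],C[...,1]-s["tool_pos"][1])<.04)&(C[...,2]>.11)&(C[...,2]<.215)]
for lo in np.arange(.11,.21,.01):
    k=q[(q[:,2]>=lo)&(q[:,2]<lo+.01)]
    if len(k): print(round(lo,2),len(k),k.min(0).round(3),k.max(0).round(3))
E
```

```text
7.8833 [0.60707267 0.17791736 0.22989426] 0.027662765290651876
7.8833 [(112.8, 0.1438, 62), (-12.6, 0.153, 77), (-126.0, 0.16, 76)] pred [351.56741652]
0.13 10 [0.586 0.159 0.13 ] [0.625 0.174 0.14 ]
0.14 35 [0.585 0.152 0.14 ] [0.625 0.183 0.15 ]
0.15 31 [0.588 0.153 0.15 ] [0.624 0.173 0.16 ]
0.16 31 [0.587 0.154 0.16 ] [0.626 0.177 0.17 ]
0.17 32 [0.587 0.153 0.17 ] [0.628 0.185 0.18 ]
0.18 52 [0.587 0.15  0.18 ] [0.626 0.188 0.19 ]
0.19 42 [0.589 0.155 0.19 ] [0.623 0.179 0.2  ]
0.2 17 [0.592 0.16  0.202] [0.618 0.177 0.21 ]
```

View pics/r_c.png

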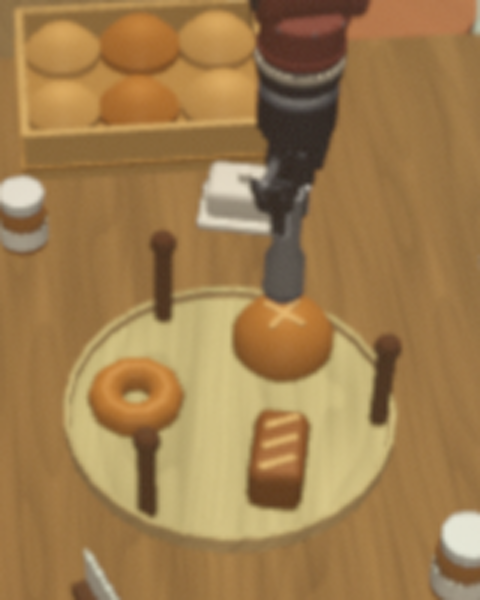

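The crop shows the meter upright with its lens just above the cross of the loaf. Its centre, about (0.606, 0.178), and its lens height of about 0.136 m agree with the plan. I'll keep following.

```bash
python3 - <<'E'
from pl import *
json.dump(dict(p=[.607,.179,.23],psi=load()[1]),open("cmd.json","w"))
from follow import *
follow([.230]*24,3)
E
```

```text
k [1.66018405 1.19263704 0.96303548] t0 7.9333 w 0.8451366322532461 0.7206057968864111 end th 503.92038712984714
[{"jaw": 1, "translation": [-0.011, 0.0, 0.0], "delta_rot": [0, -0.0, 0]}, {"jaw": 1, "translation": [-0.018, 0.0, 0.0], "delta_rot": [0, -0.0, 0]}, {"jaw": 1, "translation": [-0.025, 0.0, -0.002], "delta_rot": [0, -0.0, 0]}, {"jaw": 1, "translation": [-0.032, 0.0, -0.003], "delta_rot": [0, -0.0, 0]}, {"jaw": 1, "translation": [-0.039, 0.0, -0.005], "delta_rot": [0, -0.0, 0]}, {"jaw": 1, "translation": [-0.045, 0.0, -0.008], "delta_rot": [0, -0.0, 0]}, {"jaw": 1, "translation": [-0.051, 0.0, -0.011], "delta_rot": [0, -0.0, 0]}, {"jaw": 1, "translation": [-0.057, 0.0, -0.014], "delta_rot": [0, -0.0, 0]}]
end [0.553 0.201 0.23 ] 54.2
[{"jaw": 1, "translation": [-0.005, 0.0, -0.004], "delta_rot": [0, -0.0, 0]}, {"jaw": 1, "translation": [-0.011, 0.0, -0.008], "delta_rot": [0, -0.0, 0]}, {"jaw": 1, "translation": [-0.016, 0.0, -0.012], "delta_rot": [0, -0.0, 0]}, {"jaw": 1, "translation": [-0.02, 0.0, -0.017], "delta_rot": [0, -0.0, 0]}, {"jaw": 1, "translation": [-0.025, 0.0,
[... 242 characters left out ...]
delta_rot": [0, -0.0, 0]}]
end [0.502 0.191 0.23 ] 54.2
[{"jaw": 1, "translation": [-0.003, 0.0, -0.005], "delta_rot": [0, -0.0, 0]}, {"jaw": 1, "translation": [-0.006, 0.0, -0.011], "delta_rot": [0, -0.0, 0]}, {"jaw": 1, "translation": [-0.008, 0.0, -0.017], "delta_rot": [0, -0.0, 0]}, {"jaw": 1, "translation": [-0.01, 0.0, -0.023], "delta_rot": [0, -0.0, 0]}, {"jaw": 1, "translation": [-0.011, 0.0, -0.029], "delta_rot": [0, -0.0, 0]}, {"jaw": 1, "translation": [-0.012, 0.0, -0.035], "delta_rot": [0, -0.0, 0]}, {"jaw": 1, "translation": [-0.012, 0.0, -0.041], "delta_rot": [0, -0.0, 0]}, {"jaw": 1, "translation": [-0.013, 0.0, -0.047], "delta_rot": [0, -0.0, 0]}]
end [0.464 0.16  0.23 ] 54.2
```

Request:
{"api": "servo_tool", "payload": {"plan": [{"jaw": 1, "translation": [-0.011, 0.0, 0.0], "delta_rot": [0, 0, 0]}, {"jaw": 1, "translation": [-0.018, 0.0, 0.0], "delta_rot": [0, 0, 0]}, {"jaw": 1, "translation": [-0.025, 0.0, -0.002], "delta_rot": [0, 0, 0]}, {"jaw": 1, "translation": [-0.032, 0.0, -0.003], "delta_rot": [0, 0, 0]}, {"jaw": 1, "translation": [-0.039, 0.0, -0.005], "delta_rot": [0, 0, 0]}, {"jaw": 1, "translation": [-0.045, 0.0, -0.008], "delta_rot": [0, 0, 0]}, {"jaw": 1, "translation": [-0.051, 0.0, -0.011], "delta_rot": [0, 0, 0]}, {"jaw": 1, "translation": [-0.057, 0.0, -0.014], "delta_rot": [0, 0, 0]}]}}

```text
clock: 8.6
tool_pos: [0.5528, 0.2005, 0.2313]
eef_rot: [[0.809, 0.0, 0.587], [-0.587, -0.0, 0.809], [0.0, -1.0, -0.0]]
ft_force: [-0.4, -0.1, -1.4]
width: 0.0278
```

Request:
{"api": "servo_tool", "payload": {"plan": [{"jaw": 1, "translation": [-0.005, 0.0, -0.004], "delta_rot": [0, 0, 0]}, {"jaw": 1, "translation": [-0.011, 0.0, -0.008], "delta_rot": [0, 0, 0]}, {"jaw": 1, "translation": [-0.016, 0.0, -0.012], "delta_rot": [0, 0, 0]}, {"jaw": 1, "translation": [-0.02, 0.0, -0.017], "delta_rot": [0, 0, 0]}, {"jaw": 1, "translation": [-0.025, 0.0, -0.022], "delta_rot": [0, 0, 0]}, {"jaw": 1, "translation": [-0.029, 0.0, -0.027], "delta_rot": [0, 0, 0]}, {"jaw": 1, "translation": [-0.032, 0.0, -0.032], "delta_rot": [0, 0, 0]}, {"jaw": 1, "translation": [-0.035, 0.0, -0.038], "delta_rot": [0, 0, 0]}]}}

```text
clock: 9.27
tool_pos: [0.5022, 0.1901, 0.2313]
eef_rot: [[0.809, 0.0, 0.587], [-0.587, -0.0, 0.809], [0.0, -1.0, 0.0]]
ft_force: [0.9, -0.4, -2.0]
width: 0.0278
```

```bash
python3 - <<'E'
from ang import *
from mod import *
s=readout.get_state();print(s["clock"],s["tool_pos"],s["width"])
p,f=fit(DATA,3.483)
t,r,im,C=look("top","u_top");print(t,r,"pred",np.degrees(f([t])[0])%360)
print(readout.get_state()["clock"])
E
```

```text
9.2667 [0.50224357 0.19007563 0.23127924] 0.027792173675280214
9.2667 [(-64.1, 0.1524, 81), (175.7, 0.1521, 78)] pred [55.60151364]
9.3167
```

```bash
echo 'DATA.append((9.2667,415.8))'>>mod.py; python3 - <<'E'
from pl import *
json.dump(dict(p=[.502,.191,.23],psi=load()[1]),open("cmd.json","w"))
from follow import *
follow([.230]*24,3)
E
```

```text
k [1.66048791 1.19175058 0.95699042] t0 9.3167 w 0.7557527519876377 0.6401920254055792 end th 558.1427310514927
[{"jaw": 1, "translation": [-0.005, 0.0, -0.009], "delta_rot": [0, -0.0, 0]}, {"jaw": 1, "translation": [-0.007, 0.0, -0.015], "delta_rot": [0, -0.0, 0]}, {"jaw": 1, "translation": [-0.009, 0.0, -0.021], "delta_rot": [0, -0.0, 0]}, {"jaw": 1, "translation": [-0.01, 0.0, -0.027], "delta_rot": [0, -0.0, 0]}, {"jaw": 1, "translation": [-0.011, 0.0, -0.033], "delta_rot": [0, -0.0, 0]}, {"jaw": 1, "translation": [-0.012, 0.0, -0.039], "delta_rot": [0, -0.0, 0]}, {"jaw": 1, "translation": [-0.012, 0.0, -0.045], "delta_rot": [0, -0.0, 0]}, {"jaw": 1, "translation": [-0.012, 0.0, -0.051], "delta_rot": [0, -0.0, 0]}]
end [0.462 0.157 0.23 ] 54.2
[{"jaw": 1, "translation": [0.0, 0.0, -0.006], "delta_rot": [0, -0.0, 0]}, {"jaw": 1, "translation": [0.001, 0.0, -0.012], "delta_rot": [0, -0.0, 0]}, {"jaw": 1, "translation": [0.002, 0.0, -0.018], "delta_rot": [0, -0.0, 0]}, {"jaw": 1, "translation": [0.003, 0.0, -0.024], "delta_rot": [0, -0.0, 0]}, {"jaw": 1, "translation": [0.005, 0.0, -
[... 228 characters left out ...]
.045], "delta_rot": [0, -0.0, 0]}]
end [0.446 0.113 0.23 ] 54.2
[{"jaw": 1, "translation": [0.003, 0.0, -0.005], "delta_rot": [0, -0.0, 0]}, {"jaw": 1, "translation": [0.006, 0.0, -0.009], "delta_rot": [0, -0.0, 0]}, {"jaw": 1, "translation": [0.009, 0.0, -0.014], "delta_rot": [0, -0.0, 0]}, {"jaw": 1, "translation": [0.013, 0.0, -0.018], "delta_rot": [0, -0.0, 0]}, {"jaw": 1, "translation": [0.016, 0.0, -0.022], "delta_rot": [0, -0.0, 0]}, {"jaw": 1, "translation": [0.02, 0.0, -0.026], "delta_rot": [0, -0.0, 0]}, {"jaw": 1, "translation": [0.024, 0.0, -0.029], "delta_rot": [0, -0.0, 0]}, {"jaw": 1, "translation": [0.029, 0.0, -0.033], "delta_rot": [0, -0.0, 0]}]
end [0.45  0.069 0.23 ] 54.2
```

Request:
{"api": "servo_tool", "payload": {"plan": [{"jaw": 1, "translation": [-0.005, 0.0, -0.009], "delta_rot": [0, 0, 0]}, {"jaw": 1, "translation": [-0.007, 0.0, -0.015], "delta_rot": [0, 0, 0]}, {"jaw": 1, "translation": [-0.009, 0.0, -0.021], "delta_rot": [0, 0, 0]}, {"jaw": 1, "translation": [-0.01, 0.0, -0.027], "delta_rot": [0, 0, 0]}, {"jaw": 1, "translation": [-0.011, 0.0, -0.033], "delta_rot": [0, 0, 0]}, {"jaw": 1, "translation": [-0.012, 0.0, -0.039], "delta_rot": [0, 0, 0]}, {"jaw": 1, "translation": [-0.012, 0.0, -0.045], "delta_rot": [0, 0, 0]}, {"jaw": 1, "translation": [-0.012, 0.0, -0.051], "delta_rot": [0, 0, 0]}]}}

```text
clock: 9.98
tool_pos: [0.4628, 0.1556, 0.2313]
eef_rot: [[0.809, 0.0, 0.587], [-0.587, -0.0, 0.809], [0.0, -1.0, -0.0]]
ft_force: [-0.5, -0.7, -1.2]
width: 0.0278
```

Request:
{"api": "servo_tool", "payload": {"plan": [{"jaw": 1, "translation": [0.0, 0.0, -0.006], "delta_rot": [0, 0, 0]}, {"jaw": 1, "translation": [0.001, 0.0, -0.012], "delta_rot": [0, 0, 0]}, {"jaw": 1, "translation": [0.002, 0.0, -0.018], "delta_rot": [0, 0, 0]}, {"jaw": 1, "translation": [0.003, 0.0, -0.024], "delta_rot": [0, 0, 0]}, {"jaw": 1, "translation": [0.005, 0.0, -0.029], "delta_rot": [0, 0, 0]}, {"jaw": 1, "translation": [0.007, 0.0, -0.035], "delta_rot": [0, 0, 0]}, {"jaw": 1, "translation": [0.009, 0.0, -0.04], "delta_rot": [0, 0, 0]}, {"jaw": 1, "translation": [0.012, 0.0, -0.045], "delta_rot": [0, 0, 0]}]}}

```text
clock: 10.65
tool_pos: [0.4462, 0.112, 0.2313]
eef_rot: [[0.809, 0.0, 0.587], [-0.587, -0.0, 0.809], [0.0, -1.0, -0.0]]
ft_force: [0.1, -0.3, -1.2]
width: 0.0277
```

Request:
{"api": "servo_tool", "payload": {"plan": [{"jaw": 1, "translation": [0.003, 0.0, -0.005], "delta_rot": [0, 0, 0]}, {"jaw": 1, "translation": [0.006, 0.0, -0.009], "delta_rot": [0, 0, 0]}, {"jaw": 1, "translation": [0.009, 0.0, -0.014], "delta_rot": [0, 0, 0]}, {"jaw": 1, "translation": [0.013, 0.0, -0.018], "delta_rot": [0, 0, 0]}, {"jaw": 1, "translation": [0.016, 0.0, -0.022], "delta_rot": [0, 0, 0]}, {"jaw": 1, "translation": [0.02, 0.0, -0.026], "delta_rot": [0, 0, 0]}, {"jaw": 1, "translation": [0.024, 0.0, -0.029], "delta_rot": [0, 0, 0]}, {"jaw": 1, "translation": [0.029, 0.0, -0.033], "delta_rot": [0, 0, 0]}]}}

```text
clock: 11.32
tool_pos: [0.4506, 0.0684, 0.2313]
eef_rot: [[0.809, 0.0, 0.587], [-0.587, -0.0, 0.809], [0.0, -1.0, -0.0]]
ft_force: [0.2, 0.1, -1.7]
width: 0.0279
```

```bash
python3 - <<'E'
from ang import *
from mod import *
s=readout.get_state();print(s["clock"],s["tool_pos"],s["width"])
p,f=fit(DATA,3.483)
t,r,im,C=look("side","v_side");print(t,r,"pred",np.degrees(f([t])[0])%360)
print(readout.get_state()["clock"])
cv2.imwrite("pics/v_c.png",cv2.resize(im[90:290,270:430],None,fx=3,fy=3,interpolation=2)[:,:,::-1])
q=C[(np.hypot(C[...,0]-s["tool_pos"][0],C[...,1]-s["tool_pos"][1])<.04)&(C[...,2]>.12)&(C[...,2]<.215)]
print(q.min(0),q.max(0))
from follow import follow
follow([.230]*24,3)
E
```

```text
11.3167 [0.45060144 0.06841826 0.23128336] 0.027924941883771485
11.3167 [(13.7, 0.1471, 73), (-100.9, 0.1634, 62)] pred [138.14273105]
11.3667
[0.42911797 0.04262074 0.13123734] [0.46988144 0.08007604 0.2149706 ]
k [1.66048791 1.19175058 0.95699042] t0 11.3667 w 0.6325604659124714 0.5283365160655362 end th 626.6552486623408
[{"jaw": 1, "translation": [0.007, 0.0, -0.004], "delta_rot": [0, -0.0, 0]}, {"jaw": 1, "translation": [0.011, 0.0, -0.007], "delta_rot": [0, -0.0, 0]}, {"jaw": 1, "translation": [0.016, 0.0, -0.009], "delta_rot": [0, -0.0, 0]}, {"jaw": 1, "translation": [0.021, 0.0, -0.011], "delta_rot": [0, -0.0, 0]}, {"jaw": 1, "translation": [0.025, 0.0, -0.013], "delta_rot": [0, -0.0, 0]}, {"jaw": 1, "translation": [0.03, 0.0, -0.015], "delta_rot": [0, -0.0, 0]}, {"jaw": 1, "translation": [0.035, 0.0, -0.016], "delta_rot": [0, -0.0, 0]}, {"jaw": 1, "translation": [0.04, 0.0, -0.017], "delta_rot": [0, -0.0, 0]}]
end [0.473 0.032 0.23 ] 54.2
[{"jaw": 1, "translation": [0.005, 0.0, -0.001], "delta_rot": [0, -0.0, 0]}, {"jaw": 1, "translation": [0.01, 0.0, -0.001], "delta_rot": [
[... 424 characters left out ...]
9, 0.0, 0.0], "delta_rot": [0, -0.0, 0]}]
end [0.504 0.009 0.23 ] 54.2
[{"jaw": 1, "translation": [0.004, 0.0, 0.001], "delta_rot": [0, -0.0, 0]}, {"jaw": 1, "translation": [0.009, 0.0, 0.002], "delta_rot": [0, -0.0, 0]}, {"jaw": 1, "translation": [0.013, 0.0, 0.004], "delta_rot": [0, -0.0, 0]}, {"jaw": 1, "translation": [0.017, 0.0, 0.006], "delta_rot": [0, -0.0, 0]}, {"jaw": 1, "translation": [0.021, 0.0, 0.007], "delta_rot": [0, -0.0, 0]}, {"jaw": 1, "translation": [0.025, 0.0, 0.009], "delta_rot": [0, -0.0, 0]}, {"jaw": 1, "translation": [0.029, 0.0, 0.011], "delta_rot": [0, -0.0, 0]}, {"jaw": 1, "translation": [0.033, 0.0, 0.014], "delta_rot": [0, -0.0, 0]}]
end [0.539 0.001 0.23 ] 54.2
```

View pics/v_c.png

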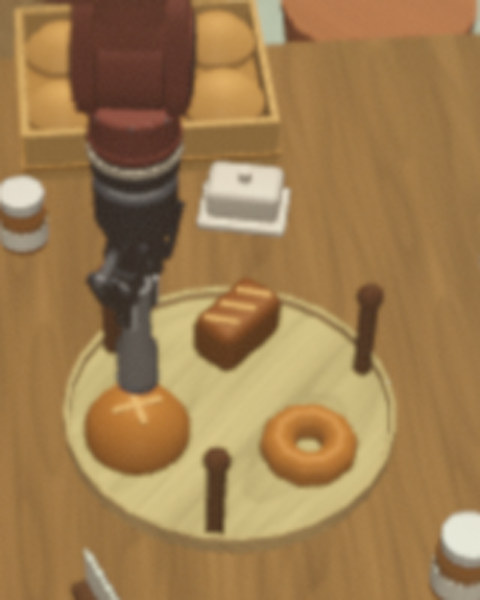

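The crop shows the lens still centred above the cross, and the prediction agrees. I'll continue.

Request:
{"api": "servo_tool", "payload": {"plan": [{"jaw": 1, "translation": [0.007, 0.0, -0.004], "delta_rot": [0, 0, 0]}, {"jaw": 1, "translation": [0.011, 0.0, -0.007], "delta_rot": [0, 0, 0]}, {"jaw": 1, "translation": [0.016, 0.0, -0.009], "delta_rot": [0, 0, 0]}, {"jaw": 1, "translation": [0.021, 0.0, -0.011], "delta_rot": [0, 0, 0]}, {"jaw": 1, "translation": [0.025, 0.0, -0.013], "delta_rot": [0, 0, 0]}, {"jaw": 1, "translation": [0.03, 0.0, -0.015], "delta_rot": [0, 0, 0]}, {"jaw": 1, "translation": [0.035, 0.0, -0.016], "delta_rot": [0, 0, 0]}, {"jaw": 1, "translation": [0.04, 0.0, -0.017], "delta_rot": [0, 0, 0]}]}}

```text
clock: 12.03
tool_pos: [0.4732, 0.0312, 0.2313]
eef_rot: [[0.809, 0.0, 0.587], [-0.587, -0.0, 0.809], [0.0, -1.0, -0.0]]
ft_force: [0.3, 0.4, -1.0]
width: 0.0279
```

Request:
{"api": "servo_tool", "payload": {"plan": [{"jaw": 1, "translation": [0.005, 0.0, -0.001], "delta_rot": [0, 0, 0]}, {"jaw": 1, "translation": [0.01, 0.0, -0.001], "delta_rot": [0, 0, 0]}, {"jaw": 1, "translation": [0.015, 0.0, -0.002], "delta_rot": [0, 0, 0]}, {"jaw": 1, "translation": [0.02, 0.0, -0.002], "delta_rot": [0, 0, 0]}, {"jaw": 1, "translation": [0.025, 0.0, -0.002], "delta_rot": [0, 0, 0]}, {"jaw": 1, "translation": [0.029, 0.0, -0.001], "delta_rot": [0, 0, 0]}, {"jaw": 1, "translation": [0.034, 0.0, -0.001], "delta_rot": [0, 0, 0]}, {"jaw": 1, "translation": [0.039, 0.0, 0.0], "delta_rot": [0, 0, 0]}]}}

```text
clock: 12.7
tool_pos: [0.5048, 0.0085, 0.2313]
eef_rot: [[0.809, -0.0, 0.587], [-0.587, -0.0, 0.809], [0.0, -1.0, -0.0]]
ft_force: [0.3, 0.4, -1.7]
width: 0.0279
```

```bash
python3 - <<'E'
from ang import *
from mod import *
s=readout.get_state();print(s["clock"],s["tool_pos"],s["width"])
p,f=fit(DATA,3.483)
t,r,im,C=look("top","w_top");print(t,r,"pred",np.degrees(f([t])[0])%360)
from pl import *
json.dump(dict(p=[.504,.009,.23],psi=load()[1]),open("cmd.json","w"))
from follow import follow
follow([.230]*24,3)
E
```

```text
12.7 [0.50478232 0.0084628  0.23126722] 0.02791638677524543
12.7 [(65.8, 0.1521, 89)] pred [185.80628388]
k [1.66048791 1.19175058 0.95699042] t0 12.75 w 0.55633672919769 0.4591272981136495 end th 665.7552326452106
[{"jaw": 1, "translation": [0.007, 0.0, 0.002], "delta_rot": [0, -0.0, 0]}, {"jaw": 1, "translation": [0.011, 0.0, 0.004], "delta_rot": [0, -0.0, 0]}, {"jaw": 1, "translation": [0.016, 0.0, 0.005], "delta_rot": [0, -0.0, 0]}, {"jaw": 1, "translation": [0.02, 0.0, 0.007], "delta_rot": [0, -0.0, 0]}, {"jaw": 1, "translation": [0.024, 0.0, 0.009], "delta_rot": [0, -0.0, 0]}, {"jaw": 1, "translation": [0.028, 0.0, 0.011], "delta_rot": [0, -0.0, 0]}, {"jaw": 1, "translation": [0.032, 0.0, 0.013], "delta_rot": [0, -0.0, 0]}, {"jaw": 1, "translation": [0.035, 0.0, 0.016], "delta_rot": [0, -0.0, 0]}]
end [0.542 0.002 0.23 ] 54.2
[{"jaw": 1, "translation": [0.004, 0.0, 0.002], "delta_rot": [0, -0.0, 0]}, {"jaw": 1, "translation": [0.007, 0.0, 0.005], "delta_rot": [0, -0.0, 0]}, {"jaw": 1, "translation": [0.011, 0.0, 0.008], "delta_rot": [0, -0.0, 0]}, {"jaw": 1, "translation": [0.0
[... 298 characters left out ...]
5, 0.0, 0.023], "delta_rot": [0, -0.0, 0]}]
end [0.575 0.006 0.23 ] 54.2
[{"jaw": 1, "translation": [0.002, 0.0, 0.003], "delta_rot": [0, -0.0, 0]}, {"jaw": 1, "translation": [0.004, 0.0, 0.007], "delta_rot": [0, -0.0, 0]}, {"jaw": 1, "translation": [0.006, 0.0, 0.01], "delta_rot": [0, -0.0, 0]}, {"jaw": 1, "translation": [0.008, 0.0, 0.014], "delta_rot": [0, -0.0, 0]}, {"jaw": 1, "translation": [0.01, 0.0, 0.017], "delta_rot": [0, -0.0, 0]}, {"jaw": 1, "translation": [0.012, 0.0, 0.021], "delta_rot": [0, -0.0, 0]}, {"jaw": 1, "translation": [0.013, 0.0, 0.024], "delta_rot": [0, -0.0, 0]}, {"jaw": 1, "translation": [0.014, 0.0, 0.028], "delta_rot": [0, -0.0, 0]}]
end [0.603 0.02  0.23 ] 54.2
```

Request:
{"api": "servo_tool", "payload": {"plan": [{"jaw": 1, "translation": [0.007, 0.0, 0.002], "delta_rot": [0, 0, 0]}, {"jaw": 1, "translation": [0.011, 0.0, 0.004], "delta_rot": [0, 0, 0]}, {"jaw": 1, "translation": [0.016, 0.0, 0.005], "delta_rot": [0, 0, 0]}, {"jaw": 1, "translation": [0.02, 0.0, 0.007], "delta_rot": [0, 0, 0]}, {"jaw": 1, "translation": [0.024, 0.0, 0.009], "delta_rot": [0, 0, 0]}, {"jaw": 1, "translation": [0.028, 0.0, 0.011], "delta_rot": [0, 0, 0]}, {"jaw": 1, "translation": [0.032, 0.0, 0.013], "delta_rot": [0, 0, 0]}, {"jaw": 1, "translation": [0.035, 0.0, 0.016], "delta_rot": [0, 0, 0]}]}}

```text
clock: 13.42
tool_pos: [0.5426, 0.0009, 0.2313]
eef_rot: [[0.809, 0.0, 0.587], [-0.587, -0.0, 0.809], [0.0, -1.0, -0.0]]
ft_force: [0.0, -0.4, -2.2]
width: 0.0278
```

Request:
{"api": "servo_tool", "payload": {"plan": [{"jaw": 1, "translation": [0.004, 0.0, 0.002], "delta_rot": [0, 0, 0]}, {"jaw": 1, "translation": [0.007, 0.0, 0.005], "delta_rot": [0, 0, 0]}, {"jaw": 1, "translation": [0.011, 0.0, 0.008], "delta_rot": [0, 0, 0]}, {"jaw": 1, "translation": [0.014, 0.0, 0.01], "delta_rot": [0, 0, 0]}, {"jaw": 1, "translation": [0.017, 0.0, 0.013], "delta_rot": [0, 0, 0]}, {"jaw": 1, "translation": [0.02, 0.0, 0.017], "delta_rot": [0, 0, 0]}, {"jaw": 1, "translation": [0.022, 0.0, 0.02], "delta_rot": [0, 0, 0]}, {"jaw": 1, "translation": [0.025, 0.0, 0.023], "delta_rot": [0, 0, 0]}]}}

```text
clock: 14.08
tool_pos: [0.5762, 0.0052, 0.2313]
eef_rot: [[0.809, -0.0, 0.587], [-0.587, -0.0, 0.809], [-0.0, -1.0, -0.0]]
ft_force: [0.0, 0.1, -1.5]
width: 0.0282
```

Request:
{"api": "servo_tool", "payload": {"plan": [{"jaw": 1, "translation": [0.002, 0.0, 0.003], "delta_rot": [0, 0, 0]}, {"jaw": 1, "translation": [0.004, 0.0, 0.007], "delta_rot": [0, 0, 0]}, {"jaw": 1, "translation": [0.006, 0.0, 0.01], "delta_rot": [0, 0, 0]}, {"jaw": 1, "translation": [0.008, 0.0, 0.014], "delta_rot": [0, 0, 0]}, {"jaw": 1, "translation": [0.01, 0.0, 0.017], "delta_rot": [0, 0, 0]}, {"jaw": 1, "translation": [0.012, 0.0, 0.021], "delta_rot": [0, 0, 0]}, {"jaw": 1, "translation": [0.013, 0.0, 0.024], "delta_rot": [0, 0, 0]}, {"jaw": 1, "translation": [0.014, 0.0, 0.028], "delta_rot": [0, 0, 0]}]}}

```text
clock: 14.75
tool_pos: [0.6039, 0.0195, 0.2313]
eef_rot: [[0.809, -0.0, 0.587], [-0.587, -0.0, 0.809], [0.0, -1.0, -0.0]]
ft_force: [-0.7, -0.5, -1.7]
width: 0.0276
```

```bash
python3 - <<'E'
from ang import *
from mod import *
s=readout.get_state();print(s["clock"],s["tool_pos"],s["width"])
p,f=fit(DATA,3.483)
t,r,im,C=look("top","x_top");print(t,r,"pred",np.degrees(f([t])[0])%360)
t,r,im,C=look("side","x_side")
cv2.imwrite("pics/x_c.png",cv2.resize(im[90:290,270:430],None,fx=3,fy=3,interpolation=2)[:,:,::-1])
from pl import *
c,psi=load();c=np.array(c);print(c)
# lift 65 mm over loaf moving along, then away
b=np.array([.513,-.286]);
P=[]
zz=[.245,.265,.28,.285,.285,.285,.285,.285]+[.285]*8
u=np.r_[0,0,.02,.06,.12,.2,.29,.38,.48,.58,.68,.78,.87,.94,.98,1]
P=[np.r_[c[:2]+(b-c[:2])*x,z] for x,z in zip(u,zz)]
print(np.linalg.norm(np.diff(P,axis=0),axis=1).max())
gen(P[:8],[psi]*8,1);gen(P[8:],[psi]*8,1)
E
```

```text
14.75 [0.60392528 0.01953958 0.23128725] 0.027642625518979523
14.75 [(5.9, 0.1524, 84), (-112.9, 0.1579, 35), (126.2, 0.1518, 81)] pred [245.75523265]
[0.60321005 0.02006193 0.23      ]
0.031907954466708785
[{"jaw": 1, "translation": [0.0, -0.015, 0.0], "delta_rot": [0, -0.0, 0]}, {"jaw": 1, "translation": [0.0, -0.035, 0.0], "delta_rot": [0, -0.0, 0]}, {"jaw": 1, "translation": [0.002, -0.05, -0.006], "delta_rot": [0, -0.0, 0]}, {"jaw": 1, "translation": [0.006, -0.055, -0.018], "delta_rot": [0, -0.0, 0]}, {"jaw": 1, "translation": [0.013, -0.055, -0.036], "delta_rot": [0, -0.0, 0]}, {"jaw": 1, "translation": [0.021, -0.055, -0.06], "delta_rot": [0, -0.0, 0]}, {"jaw": 1, "translation": [0.031, -0.055, -0.087], "delta_rot": [0, -0.0, 0]}, {"jaw": 1, "translation": [0.04, -0.055, -0.114], "delta_rot": [0, -0.0, 0]}]
end [ 0.569 -0.096  0.285] 54.2
[{"jaw": 1, "translation": [0.011, 0.0, -0.03], "delta_rot": [0, -0.0, 0]}, {"jaw": 1, "translation": [0.021, 0.0, -0.061], "delta_rot": [0, -0.0, 0]}, {"jaw": 1, "translation": [0.032, 0.0, -0.091], "delta_rot": [0, -0.0, 0]}, {"jaw": 1, "translation": [0.043, 0.0, -0.121], "delta_rot": [0, -0.0, 0]}, {"jaw": 1, "translation": [0.052, 0.0, -0.148], "delta_rot": [0, -0.0, 0]}, {"jaw": 1, "translation": [0.059, 0.0, -0.169], "delta_rot": [0, -0.0, 0]}, {"jaw": 1, "translation": [0.064, 0.0, -0.181], "delta_rot": [0, -0.0, 0]}, {"jaw": 1, "translation": [0.066, 0.0, -0.187], "delta_rot": [0, -0.0, 0]}]
end [ 0.513 -0.286  0.285] 54.2
```

View pics/x_c.png

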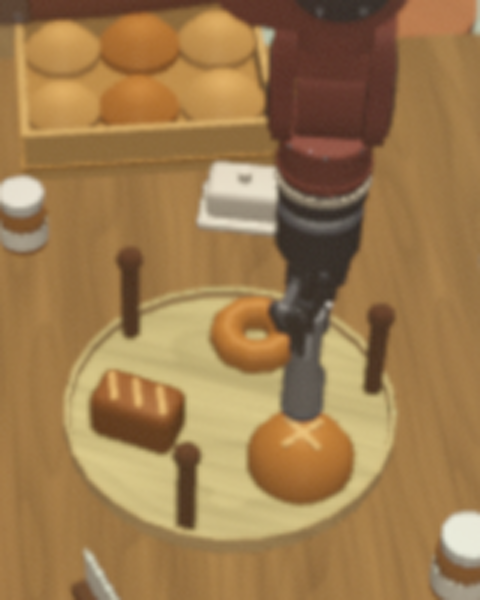

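The lens is still centred after about 6.9 s, with the display turning at about 0.46 rad/s and nothing touched. I'll lift clear and return to the stand.

Request:
{"api": "servo_tool", "payload": {"plan": [{"jaw": 1, "translation": [0.0, -0.015, 0.0], "delta_rot": [0, 0, 0]}, {"jaw": 1, "translation": [0.0, -0.035, 0.0], "delta_rot": [0, 0, 0]}, {"jaw": 1, "translation": [0.002, -0.05, -0.006], "delta_rot": [0, 0, 0]}, {"jaw": 1, "translation": [0.006, -0.055, -0.018], "delta_rot": [0, 0, 0]}, {"jaw": 1, "translation": [0.013, -0.055, -0.036], "delta_rot": [0, 0, 0]}, {"jaw": 1, "translation": [0.021, -0.055, -0.06], "delta_rot": [0, 0, 0]}, {"jaw": 1, "translation": [0.031, -0.055, -0.087], "delta_rot": [0, 0, 0]}, {"jaw": 1, "translation": [0.04, -0.055, -0.114], "delta_rot": [0, 0, 0]}]}}

```text
clock: 15.52
tool_pos: [0.5683, -0.0978, 0.2857]
eef_rot: [[0.81, -0.0, 0.587], [-0.587, -0.0, 0.81], [-0.0, -1.0, -0.0]]
ft_force: [0.4, -0.0, -0.5]
width: 0.028
```

Request:
{"api": "servo_tool", "payload": {"plan": [{"jaw": 1, "translation": [0.011, 0.0, -0.03], "delta_rot": [0, 0, 0]}, {"jaw": 1, "translation": [0.021, 0.0, -0.061], "delta_rot": [0, 0, 0]}, {"jaw": 1, "translation": [0.032, 0.0, -0.091], "delta_rot": [0, 0, 0]}, {"jaw": 1, "translation": [0.043, 0.0, -0.121], "delta_rot": [0, 0, 0]}, {"jaw": 1, "translation": [0.052, 0.0, -0.148], "delta_rot": [0, 0, 0]}, {"jaw": 1, "translation": [0.059, 0.0, -0.169], "delta_rot": [0, 0, 0]}, {"jaw": 1, "translation": [0.064, 0.0, -0.181], "delta_rot": [0, 0, 0]}, {"jaw": 1, "translation": [0.066, 0.0, -0.187], "delta_rot": [0, 0, 0]}]}}

```text
clock: 16.18
tool_pos: [0.5117, -0.2883, 0.2856]
eef_rot: [[0.808, -0.001, 0.589], [-0.589, 0.0, 0.808], [-0.001, -1.0, -0.0]]
ft_force: [-0.1, 1.0, -0.8]
width: 0.0281
```

```bash
python3 - <<'E'
from ang import *
s=readout.get_state();p=s["tool_pos"];print(s["clock"],p,s["width"])
t,r,im,C=look("side","y_side")
cv2.imwrite("pics/y_c.png",cv2.resize(im[210:370,270:430],None,fx=3.7,fy=3.7,interpolation=2)[:,:,::-1])
q=C[(np.hypot(C[...,0]-p[0],C[...,1]-p[1])<.045)&(C[...,2]>.15)&(C[...,2]<.265)]
for lo in np.arange(.18,.26,.01):
    k=q[(q[:,2]>=lo)&(q[:,2]<lo+.01)]
    if len(k): print(round(lo,2),len(k),k.min(0).round(3),k.max(0).round(3))
# stand rim
k=C[(np.hypot(C[...,0]-.513,C[...,1]+.286)<.05)&(C[...,2]>.045)&(C[...,2]<.056)];print(k.min(0),k.max(0))
E
```

```text
16.1833 [ 0.51166052 -0.28827492  0.28563117] 0.028105878434691412
0.18 2 [ 0.497 -0.304  0.19 ] [ 0.524 -0.298  0.19 ]
0.19 25 [ 0.49  -0.31   0.192] [ 0.529 -0.291  0.2  ]
0.2 44 [ 0.49  -0.313  0.2  ] [ 0.532 -0.285  0.209]
0.21 35 [ 0.491 -0.313  0.211] [ 0.529 -0.285  0.22 ]
0.22 36 [ 0.491 -0.311  0.22 ] [ 0.532 -0.292  0.23 ]
0.23 47 [ 0.492 -0.312  0.23 ] [ 0.531 -0.28   0.24 ]
0.24 70 [ 0.492 -0.31   0.24 ] [ 0.53  -0.277  0.25 ]
0.25 43 [ 0.494 -0.311  0.25 ] [ 0.525 -0.283  0.26 ]
0.26 13 [ 0.498 -0.305  0.261] [ 0.525 -0.292  0.265]
[ 0.47260309 -0.32806377  0.04502837] [ 0.55572562 -0.24494934  0.05597973]
```

View pics/y_c.png

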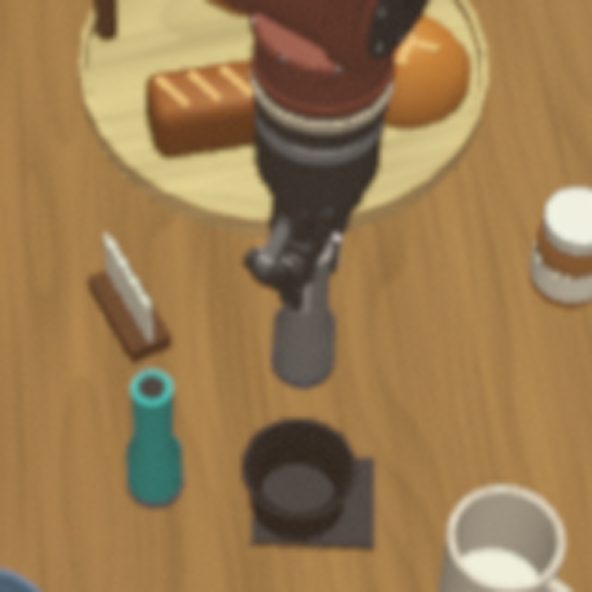

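The crop shows the meter upright at (303,345), directly above the empty cup at (298,470), centred within 2 mm. I'll lower it in.

Request:
{"api": "servo_tool", "payload": {"plan": [{"jaw": 1, "translation": [0.0, 0.01, 0.0], "delta_rot": [0, 0, 0]}, {"jaw": 1, "translation": [0.0, 0.03, 0.0], "delta_rot": [0, 0, 0]}, {"jaw": 1, "translation": [0.0, 0.055, 0.0], "delta_rot": [0, 0, 0]}, {"jaw": 1, "translation": [0.0, 0.08, 0.0], "delta_rot": [0, 0, 0]}, {"jaw": 1, "translation": [0.0, 0.105, 0.0], "delta_rot": [0, 0, 0]}, {"jaw": 1, "translation": [0.0, 0.125, 0.0], "delta_rot": [0, 0, 0]}, {"jaw": 1, "translation": [0.0, 0.14, 0.0], "delta_rot": [0, 0, 0]}, {"jaw": 1, "translation": [0.0, 0.15, 0.0], "delta_rot": [0, 0, 0]}]}}

```text
clock: 16.9
tool_pos: [0.5123, -0.284, 0.1335]
eef_rot: [[0.81, -0.002, 0.586], [-0.586, 0.002, 0.81], [-0.003, -1.0, 0.001]]
ft_force: [-1.0, 0.0, -1.4]
width: 0.0277
```

Request:
{"api": "servo_tool", "payload": {"plan": [{"jaw": 1, "translation": [0.0, 0.01, 0.0], "delta_rot": [0, 0, 0]}, {"jaw": 1, "translation": [0.0, 0.018, 0.0], "delta_rot": [0, 0, 0]}, {"jaw": 1, "translation": [0.0, 0.024, 0.0], "delta_rot": [0, 0, 0]}, {"jaw": 1, "translation": [0.0, 0.028, 0.0], "delta_rot": [0, 0, 0]}, {"jaw": 1, "translation": [0.0, 0.031, 0.0], "delta_rot": [0, 0, 0]}, {"jaw": 1, "translation": [0.0, 0.033, 0.0], "delta_rot": [0, 0, 0]}, {"jaw": 1, "translation": [0.0, 0.034, 0.0], "delta_rot": [0, 0, 0]}, {"jaw": 1, "translation": [0.0, 0.035, 0.0], "delta_rot": [0, 0, 0]}]}}

```text
clock: 17.57
tool_pos: [0.5128, -0.2867, 0.1016]
eef_rot: [[0.809, 0.001, 0.587], [-0.587, -0.001, 0.809], [0.001, -1.0, -0.0]]
ft_force: [-1.3, 0.1, -1.3]
width: 0.028
```

Request:
{"api": "servo_tool", "payload": {"plan": [{"jaw": 1, "translation": [0.0, 0.001, 0.0], "delta_rot": [0, 0, 0]}, {"jaw": 1, "translation": [0.0, 0.001, 0.0], "delta_rot": [0, 0, 0]}, {"jaw": 0.5, "translation": [0.0, 0.001, 0.0], "delta_rot": [0, 0, 0]}, {"jaw": 0.2, "translation": [0.0, 0.001, 0.0], "delta_rot": [0, 0, 0]}, {"jaw": -0.3, "translation": [0.0, 0.001, 0.0], "delta_rot": [0, 0, 0]}, {"jaw": -0.8, "translation": [0.0, 0.001, 0.0], "delta_rot": [0, 0, 0]}, {"jaw": -0.8, "translation": [0.0, 0.001, 0.0], "delta_rot": [0, 0, 0]}, {"jaw": -0.8, "translation": [0.0, 0.001, 0.0], "delta_rot": [0, 0, 0]}]}}

```text
clock: 18.23
tool_pos: [0.5127, -0.2865, 0.1004]
eef_rot: [[0.809, 0.0, 0.587], [-0.587, -0.0, 0.809], [0.0, -1.0, -0.0]]
ft_force: [0.1, 0.4, 0.7]
width: 0.0769
```

Request:
{"api": "servo_tool", "payload": {"plan": [{"jaw": -0.8, "translation": [0.0, -0.005, 0.0], "delta_rot": [0, 0, 0]}, {"jaw": -0.8, "translation": [0.0, -0.02, 0.0], "delta_rot": [0, 0, 0]}, {"jaw": -0.8, "translation": [0.0, -0.045, 0.0], "delta_rot": [0, 0, 0]}, {"jaw": -0.8, "translation": [0.0, -0.075, 0.0], "delta_rot": [0, 0, 0]}, {"jaw": -0.8, "translation": [0.0, -0.105, 0.0], "delta_rot": [0, 0, 0]}, {"jaw": -0.8, "translation": [0.0, -0.13, 0.0], "delta_rot": [0, 0, 0]}, {"jaw": -0.8, "translation": [0.0, -0.145, 0.0], "delta_rot": [0, 0, 0]}, {"jaw": -0.8, "translation": [0.0, -0.15, 0.0], "delta_rot": [0, 0, 0]}]}}

```text
clock: 18.9
tool_pos: [0.5135, -0.2872, 0.2541]
eef_rot: [[0.809, 0.004, 0.587], [-0.587, -0.003, 0.809], [0.005, -1.0, -0.001]]
ft_force: [-0.2, -0.4, 0.6]
width: 0.0769
```

```bash
python3 - <<'E'
from ang import *
s=readout.get_state();print(s["clock"],s["tool_pos"],s["width"],s["ft_force"])
t,r,im,C=look("side","z_side");cv2.imwrite("pics/z_c.png",cv2.resize(im[150:400,250:450],None,fx=2.4,fy=2.4,interpolation=2)[:,:,::-1])
k=C[(np.hypot(C[...,0]-.513,C[...,1]+.286)<.03)&(C[...,2]>.1)&(C[...,2]<.16)];print(k.min(0),k.max(0))
t,r,im,C=look("top","z_top");print(t,r)
E
```

```text
18.9 [ 0.51348134 -0.28717531  0.25405273] 0.07687758559486269 [-0.24342512 -0.40966622  0.64309113]
[ 0.49800974 -0.30342354  0.10040124] [ 0.52675849 -0.27302628  0.14779827]
18.95 [(-25.7, 0.1527, 80), (94.2, 0.152, 86), (-145.6, 0.152, 77)]
```

View pics/z_c.png

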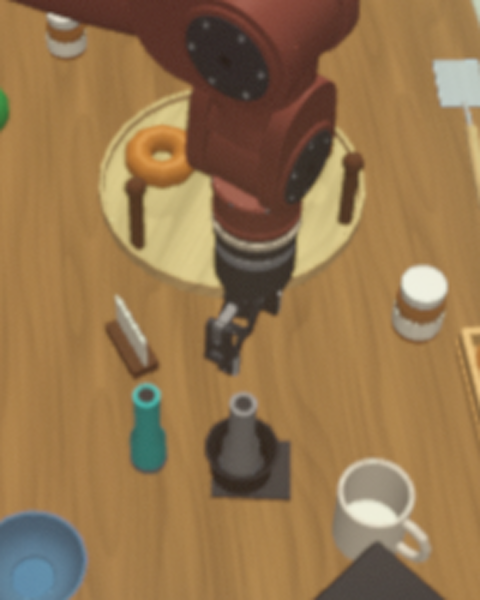

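The crop shows the grey meter upright in its stand at (243,440), with the open gripper clear above it and the bystanders in place. Handing in.

```bash
python3 - <<'E'
from plant import arm
print(arm.hand_in())
E
```

```text
the job is handed in; nothing more can be done
None
```

The job is done and handed in at about 19 s on the clock, well under the 58 s limit; the hand-in reports no verdict.

- **Spin:** I pushed one post with the closed fingers. The display then ran freely counter-clockwise at about 1.16 rad/s, or 5.4 s per turn, slowing to about 0.46 rad/s by the end of the reading.
- **Reading:** I held the meter upright above the middle of the round loaf for about 6.9 s (7.9 to 14.75 s). It travelled with the loaf, and nothing touched bread or display.
- **Return:** The meter stands back in its stand, released, with the gripper clear above it.

**Checks:**
- **Tracking:** Late post-angle checks agreed with the prediction to about 0.5°, and the pictures showed the lens over the cross each time I looked. In the last full view of the loaf (14.8 s) it was still in place.
- **Lens height:** This is where two measurements differed slightly. The tool position put the lens about 35 mm above the loaf. The lowest noisy depth points in one picture suggested about 29 mm, and I trusted the tool position.
- **Meter in the stand:** The final picture shows it upright, centred within about 2 mm, with the turquoise look-alike, mug, bowl, card and the nearer jar in place. I did not view the last top picture, so the bystanders outside that crop were not re-checked at the end.

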